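# Clamp a tube rack on the bench shaker and start it

## Robot

A 6-joint arm with a two-finger parallel gripper is mounted at the origin on the work surface. World frame = base frame: x ahead of the robot, y to its left, z up, the work surface at z = 0. Lengths are in m, angles in rad, forces in N, time in s.
With the tool pointing down it reaches from about 0.425 to 0.95 m from the base axis. Payload 3.5 kg.
Tool frame: the origin (TCP) lies on the mounting face of the last link; the fingertips stand 173 mm ahead of it and the grasp point (between the pads) lies 155 mm ahead of it; z points along the fingers, x is the direction in which the jaws open and shut, and the axes are right-handed (so a half turn about z gives the same grasp; the last joint's range is limited). The gripper opens to 85 mm and grips with 20 to 120 N. Pads are 22 mm wide; open, the fingers measure 114 mm over their backs; the gripper's body (76 mm by 85 mm) begins 54 mm behind the grasp point. The pads swing forward as they close: fully open they stand 13 mm farther back than shut.
Start: joints at [-1.292, 0.286, 1.577, -0, 1.279, -0.15], TCP at [0.281, -0.614, 0.405] pointing down, gripper open.
Joint ranges: [-2.77, 2.77], [-0.9, 2.22], [0.21, 2.48], [-1.53, 4.67], [0.24, 2.81], [-2.84, 2.84]. Speed limits (rad/s): [2.79, 2.79, 3.14, 3.14, 3.14, 3.14].

## Interface

Orientations are given as a unit quaternion [x, y, z, w].
In Python, from plant import get_state, read_camera, sign_off gives the robot as it stands.
- The arm moves only by the shell command python3 -m jog 'ROWS' [FORCE]. ROWS is JSON, a list of rows, each an object of numbers: "grip": the closure, from 0 (fully open) to 1 (shut); "x", "y", "z": the shift along the tool's x, y, z in mm; "rx", "ry", "rz": the turn, a rotation vector about the tool's x, y, z in degrees. A call has 1 to 8 rows; each row shifts and turns the commanded pose from where the row before left it, along the tool's axes as they then stand; what a row does not reach is not made up. A row lasts 1/12 s, in which the tool goes at most 41.7 mm and 7.16 degrees, less where a joint would pass 70% of its speed; a pose out of reach is approached as far as the arm can. A call with a gripper value outside its range is refused whole. The fingers move at their own pace and stop on an object; FORCE is the grip in N (left out, the last holds). Time passes only in rows, so rows that do not move let the fingers close. It gives the time, the measured TCP pose, the force and the opening at its end, in the units of the state.
- get_state(): the state, without advancing time (a new reading comes with each control period).
- read_camera(name): name is "side" or "top" or "wrist"; returns a dict with "frame" (384x512x3 uint8, red, green, blue), "intrinsics" (3x3 intrinsics, pixels), "R" (3x3) and "t" (3): a world point X has camera coordinates R X + t. Camera axes: x right, y down, z forward; pixel columns grow to the right and rows downward; lengths in m; the calibration is good to about 2 mm. A picture is of the moment at which its call begins. There is no depth.
- sign_off(): hands the job in, once; it reports no verdict.
The state is a dict: "time": time; "qpos": joint angles; "dq": joint speeds; "joint_efforts": joint torques, N m; "eef_pos": TCP position; "tcp_rot": TCP orientation; "contact_force": force on the tool from outside, world axes, zero at the start; "wrist_torque": the same for the moment, N m; "opening": opening from 0.0 (shut) to 1.0 (fully open).
Only numpy, scipy, OpenCV 4.12 (cv2) and the standard library are available. Lean on these libraries where they do the work, as an engineer would, in place of code of your own. Each camera call takes 0.05 s, during which the arm holds its last target.

## Task

Load the bench shaker: push the blue rack of white-capped tubes along the tray until it is fully home against the end stop, then lay the orange hold-down cover flat over the tube caps. Throw the toggle clamp's red handle down past its dead point, so that the clamp stays locked with its pad holding the cover down, and only then press the green start key all the way in. Leave the other things on the bench where they stand.

Things in the scene. Friction and masses are not known exactly. Their poses are not given: they have to be found in the camera images.
- shaker: Fixed beige bench shaker, 272 x 335 mm. Origin at bench height; own axes ('shaker frame', mm): x front to back, away from the robot, y to its left, z up. Tray top z = 90. Guide rails 12 mm high run along y 27 mm either side of the line x = -65. Clamp on a riser behind (x 24 to 148, y 2 to 48, up to z = 205 when shut); all else is under z = 116.
- rack: Loose blue rack, 12 white-capped tubes, 50 (own x) x 132 (own y) x 68 mm high; origin at its centre, own z up. Rack body 48 mm high; caps 20 mm above it, 42 x 123 mm over all. It stands between the rails, 55 to 90 mm short of home, y axis along the shaker's, and slides in +y with a few newtons; its end face at -y, 66 mm from the origin, is flat and free to push. 0.24 to 0.44 kg.
- cover: Loose orange cover, an inverted shallow tray, 58 (own x) x 139 (own y) x 22 mm high; origin at its centre, 11 mm over its rim. Lies open side down on the bench, left or right of the shaker, long side roughly front to back. Flat top, black disc in the middle; inside 52 x 133, 12 deep: 5 mm play round the caps. Half a turn makes no difference. Grip across the 58 mm width. 0.13 to 0.25 kg.
- handle_grip (a point): Centre of the clamp handle's red grip, 95 x 20 x 14 mm. Own x: along the handle to its free end, 47 mm on; own z: normal of the face to push (7 mm away), facing robot and up when open, up when locked; own y: hinge axis. In the shaker frame: open (137, 25, 288), handle 35 deg back from upright; via (150, 25, 280), (153, 25, 228); dead point z = 204; locked on its stop, level, (155, 25, 192).
- clamp_handle (a joint): Angle (rad) from the clamp's arm to its handle: 0 thrown open, where it stays; about 2.68 locked on its stop with the cover in place (the grip's height tells it better). Push the grip back and down: 3 to 6 N at first; from about 2.4 the pad meets the cover and it takes up to about 10 N to the dead point, then it snaps onto its stop.
- clamp_pad: Black rubber pad, 30 mm across, sprung, at the end of the clamp's steel arm (110 mm from its pin); origin at the middle of its face. Thrown open, the arm stands up in front of the handle: in the shaker frame its end at z = 302, x 42 (pad face) to 92. As the handle goes down the arm swings over towards the robot, and locked the pad presses on the cover's middle with about 14 N.
- start_key (a joint): Travel of the green start key: 0 up, 0.006 m fully in; about 5 N; it springs back.
- tip_box: Yellow pipette tip box with a clear lid, 82 by 122 by 62 mm high, loose, beside the shaker on the side where the cover is not. Origin at the centre of its underside. Not to be moved.
- blue_rack: Small blue rack with clear-capped small tubes, 62 by 110 by 54 mm high, standing on the bench behind the shaker; origin under its centre. Not part of the job; not to be moved.
- saline_bottle: White bottle with a blue cap, 68 mm across, 164 mm high; origin under its centre. Not to be moved.
- pipette: Dark pipette, about 270 mm long, lying on the bench behind the shaker; origin under its middle. Not to be moved.
- start_key_top (a point): Centre of the top of the green start key, round, 26 mm across, pressed straight down, in a black housing on the shaker's console; at (50, 142, 112) in the shaker frame, the housing's rim 10 mm below it.
- rack_home (a point): Where the rack's origin is when fully home on the tray, against the steel end stop (26 mm high) that closes the channel at its +y end: (-65, 25, 124) in the shaker frame. Axes as the shaker's. The stop's face lies 66 mm further on in y.
- cover_home (a point): Where the cover's origin is when it lies on the caps of the homed rack, long side (own y) along the shaker's y: (-65, 25, 157) in the shaker frame, cover top at z = 168. Axes as the shaker's.
Mind the look-alikes: they are no part of the job. Leave any pink or turquoise look-alike of the rack alone.

How it is judged:
On the way, in this order (a step that is already met when the one before it is completed fails the run):
1. the rack is fully home against the end stop (y of rack in the frame of shaker between 0.0215 and 0.0285 m and z of rack in the frame of shaker between 0.121 and 0.127 m and x of rack in the frame of shaker between -0.069 and -0.061 m), for 0.2 s.
2. the cover lies flat over the caps of the homed rack (all of step 1 and x of cover in the frame of shaker between -0.072 and -0.058 m and y of cover in the frame of shaker between 0.015 and 0.035 m and z of cover in the frame of shaker between 0.154 and 0.16 m and angle between cover's own z axis and vertical below 0.05 rad), for 0.2 s.
3. the clamp is locked past its dead point and its pad presses on the cover (all of step 2 and z of handle_grip in the frame of shaker below 0.198 m and contact force between clamp_pad and cover above 10 N), for 0.2 s.
4. the start key is pressed all the way in (value of joint start_key above 0.0048 m), for 0.05 s.
At the end, for the whole second after the job is handed in: Rack against the end stop (3.5 mm); cover flat on the caps (7 mm across, 10 mm along, 0.05 rad); clamp handle down on its stop past the dead point (4 mm at the grip), pad pressing the cover with over 8 N; start key pressed once locked, and up again; all at rest (all of step 3 and value of joint start_key below 0.0015 m and linear speed of each of cover, rack below 0.02 m/s); the robot touches nothing.
It fails at once if the start key is pressed before the clamp is locked on the cover (value of joint start_key above 0.003 m and not (z of handle_grip in the frame of shaker below 0.198 m and contact force between clamp_pad and cover above 10 N)).
It fails at once if one of the other things on the bench (tip box, small blue rack, bottle or pipette) is moved more than 25 mm (distance of any of tip_box, blue_rack, saline_bottle, pipette from where it was at the start of the episode above 0.025 m).
It also fails if it takes over 64 s, if anything falls off the work surface, if the arm or the gripper's body presses on something with over 40 N, if the wrist force passes 120 N, or if a joint passes its speed limit or range.

## Working session

There is one attempt and no reset: what is moved stays moved. The work goes in short steps, Python scripts to look and compute and a shell command to move; the robot and the scene stay as the last step left them, time stands still between calls to the robot, and variables do not carry over. Pictures are saved under pics/ and viewed, and the job is handed in when it is done.

```bash
ls; mkdir -p pics; python3 - <<'E'
from plant import *
import cv2
s=get_state()
for k,v in s.items(): print(k,v)
for n in ("side","top","wrist"):
    c=read_camera(n); cv2.imwrite(f"pics/{n}0.png",c["frame"][:,:,::-1]); print(n,c["intrinsics"],c["R"],c["t"])
E
```

```text
pics
time 0.0
qpos [-1.29200113e+00  2.87185545e-01  1.57817363e+00  1.51929342e-05
  1.27860421e+00 -1.50002194e-01]
dq [ 0.00027867  0.00036523 -0.00063802 -0.00061925 -0.00075741 -0.00076156]
joint_efforts [-4.81843608e-05 -4.05979908e+01 -2.92627877e+01 -1.73323897e-04
  5.84775611e-03 -2.23958644e-06]
eef_pos [ 0.2806067  -0.61363453  0.40333526]
tcp_rot [ 8.41359430e-01 -5.40474703e-01 -8.85583912e-04 -7.87969104e-04]
contact_force [-0.33515543  0.42133161 -0.59654692]
wrist_torque [ 0.03203323 -0.05087595 -0.05872294]
opening 1.0021281838501939
side [[410.25310719   0.         256.40207342]
 [  0.         410.25310719 193.30096875]
 [  0.           0.           1.        ]] [[-0.77028515 -0.63752799 -0.01479372]
 [-0.33834863  0.42824942 -0.83792759]
 [ 0.54053769 -0.64043774 -0.54558089]] [0.36441448 0.34519089 0.99970098]
top [[459.48498151   0.         266.08151407]
 [  0.         459.48498151 192.57926623]
 [  0.           0.           1.        ]] [[-9.63487157e-04 -9.99988448e-01  4.70914080e-03]
 [-9.92639245e-01  3.86084384e-04 -1.21108131e-01]
 [ 1.21104914e-01 -4.79116410e-03 -9.92628150e-01]] [-0.07420706  0.52868979  1.36013953]
wrist [[340.35711303   0.         251.54733814]
 [  0.         340.35711303 198.07310564]
 [  0.           0.           1.        ]] [[ 0.41553801 -0.90957309 -0.00222859]
 [-0.85873542 -0.39311816  0.32868161]
 [-0.29983604 -0.13466593 -0.94443816]] [-0.67406962 -0.04203701  0.38081298]
```

View pics/side0.png

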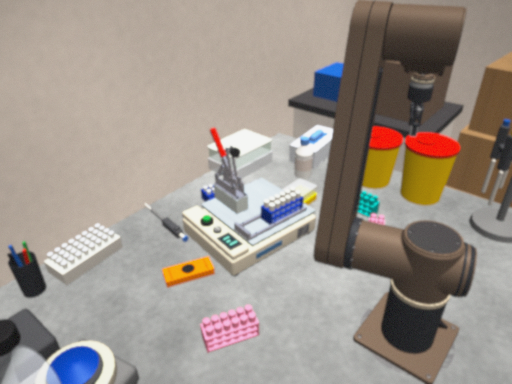

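View pics/top0.png

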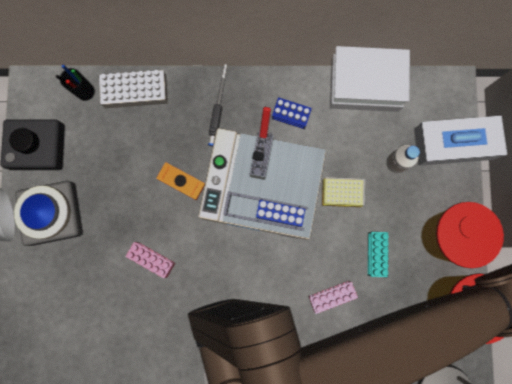

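View pics/wrist0.png

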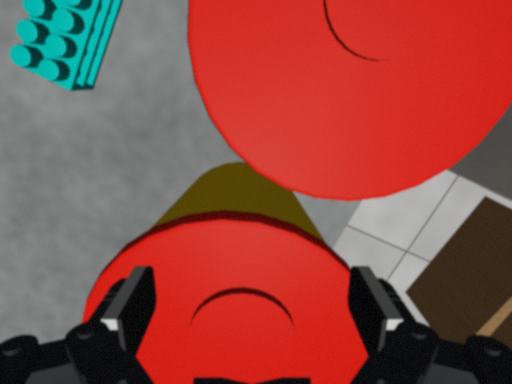

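```bash
python3 - <<'E'
import cv2
i=cv2.imread("pics/top0.png")
cv2.imwrite("pics/topz.png",cv2.resize(i[90:250,140:380],None,fx=3.3,fy=3.3,interpolation=cv2.INTER_CUBIC))
i=cv2.imread("pics/side0.png")
cv2.imwrite("pics/sidez.png",cv2.resize(i[120:290,140:340],None,fx=3.5,fy=3.5,interpolation=cv2.INTER_CUBIC))
E
```

```text
(no output)
```

View pics/topz.png

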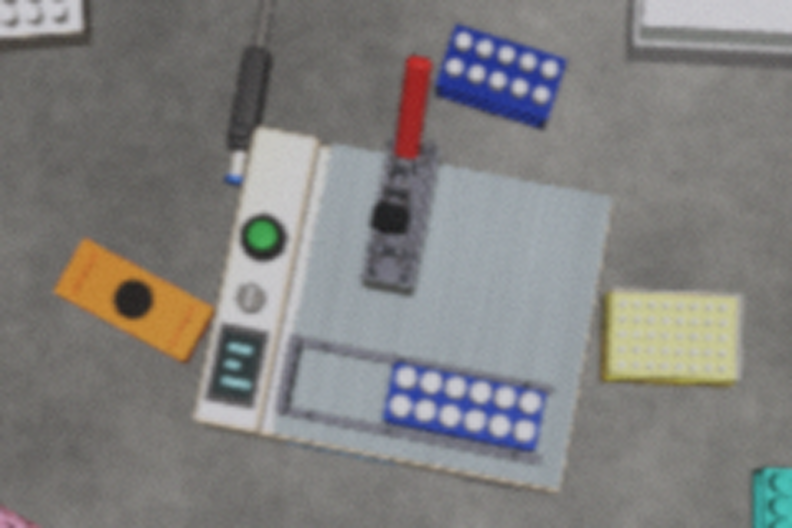

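View pics/sidez.png

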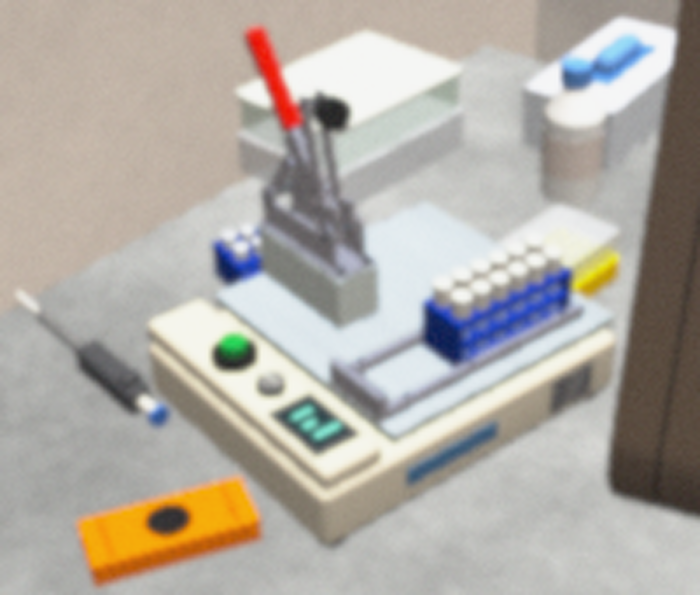

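```bash
cat > h.py <<'E'
import numpy as np, cv2
from scipy.optimize import least_squares
from scipy.spatial.transform import Rotation as Ro
def proj(c,X):
    X=np.atleast_2d(X); p=X@c["R"].T+c["t"]; p=p@c["intrinsics"].T
    return p[:,:2]/p[:,2:]
def ray(c,uv):
    d=np.linalg.inv(c["intrinsics"])@np.array([uv[0],uv[1],1.]); return -c["R"].T@c["t"], c["R"].T@d
def atz(c,uv,z):
    o,d=ray(c,uv); return o+d*(z-o[2])/d[2]
def blob(f,col,roi=None):
    h=cv2.cvtColor(f,cv2.COLOR_RGB2HSV).astype(int); H,S,V=h[...,0],h[...,1],h[...,2]
    m={'green':(H>45)&(H<80)&(S>110)&(V>60),'red':((H<6)|(H>174))&(S>150)&(V>90),
       'orange':(H>8)&(H<20)&(S>150)&(V>100),'blue':(H>110)&(H<130)&(S>130)&(V>50),'black':(V<60)}[col].astype(np.uint8)
    if roi:
        k=np.zeros_like(m); k[roi[1]:roi[3],roi[0]:roi[2]]=1; m&=k
    n,l,st,ce=cv2.connectedComponentsWithStats(m)
    i=1+np.argmax(st[1:,4]); return ce[i],st[i],(l==i)
def S2W(p,X):  # shaker mm->world m ; p=(x,y,yaw)
    X=np.atleast_2d(X)/1000.; c,s=np.cos(p[2]),np.sin(p[2])
    return np.c_[p[0]+c*X[:,0]-s*X[:,1], p[1]+s*X[:,0]+c*X[:,1], X[:,2]]
def W2S(p,X):
    X=np.atleast_2d(X); c,s=np.cos(p[2]),np.sin(p[2]); d=X[:,:2]-np.array(p[:2])
    return np.c_[c*d[:,0]+s*d[:,1],-s*d[:,0]+c*d[:,1],X[:,2]]*1000
def tip(s,L=.155):
    return np.array(s["eef_pos"])+Ro.from_quat(s["tcp_rot"]).apply([0,0,L])
E
cat > m1.py <<'E'
from h import *; from plant import *
t=read_camera("top"); s=read_camera("side")
roi={'top':(140,90,330,250),'side':(140,120,330,290)}
obs=[]
for n,c in (('top',t),('side',s)):
    for col,P in (('green',[50,142,111]),('red',[137,25,288])):
        ce,st,_=blob(c["frame"],col,roi[n]); print(n,col,ce,st); obs.append((c,P,ce))
# corner picks top zoom (3.3,+140,+90)
zz=lambda u,v:np.array([140+u/3.3,90+v/3.3])
rk=[]
def res(p):
    return np.concatenate([(proj(c,S2W(p,P))[0]-ce) for c,P,ce in obs])
r=least_squares(res,[0.7,0.0,0]); print(r.x,np.degrees(r.x[2]),r.fun.round(2))
p=r.x; np.save("p.npy",p)
c=t
for u,v,z in ((195,418,90),(560,490,90),(611,197,90),(322,145,90)): print("corner",W2S(p,atz(c,zz(u,v),z/1000)))
for u,v in ((408,376),(400,405),(531,402),(524,430)): print("cap",W2S(p,atz(c,zz(u,v),.158)))
for n,c in(('top',t),('side',s)):
    ce,st,m=blob(c["frame"],'orange',roi[n]); 
    hull=m.astype(np.uint8); cn,_=cv2.findContours(hull,0,2); rc=cv2.minAreaRect(cn[0]); b=cv2.boxPoints(rc)
    print(n,ce,[atz(c,q,.022).round(4) for q in b] if n=='top' else '', atz(c,ce,.022))
    ro2=(st[0],st[1],st[0]+st[2],st[1]+st[3]); ce,st,m=blob(c["frame"],'black',ro2); print('disc',ce,st, atz(c,ce,.022))
E
python3 m1.py
```

```text
top green [219.         160.88059701] [215 157   9   9  67]
top red [264.61734694 121.8877551 ] [260 107  10  31 196]
side green [206.31707317 218.7804878 ] [203 216   8   7  41]
side red [217.64084507 141.73943662] [211 128  15  29 142]
[ 0.53747508 -0.0685938  -0.17888736] -10.249490757382041 [-0.3  -0.29 -0.58 -0.01  0.63 -1.54  0.25  0.98]
corner [[-117.77307289  169.29142474   90.        ]]
corner [[-123.0233205  -155.11992345   90.        ]]
corner [[ 141.18962467 -156.81694193   90.        ]]
corner [[141.92793209 105.13573261  90.        ]]
cap [[-54.95869958  -8.53386826 158.        ]]
cap [[-79.93780626  -6.29252574 158.        ]]
cap [[ -58.17784122 -112.96099088  158.        ]]
cap [[ -82.14292837 -111.15528896  158.        ]]
top [180.36338419 180.6962552 ] [array([0.5748, 0.2615, 0.022 ]), array([0.625 , 0.2362, 0.022 ]), array([0.5587, 0.1133, 0.022 ]), array([0.509 , 0.1391, 0.022 ])] [0.56663071 0.18765032 0.022     ]
disc [179.89041096 180.23287671] [176 176   9  10  73] [0.56806425 0.18912749 0.022     ]
side [188.24312896 273.01057082]  [0.55563678 0.20174461 0.022     ]
disc [187.51724138 268.06896552] [184 266   8   5  29] [0.57218927 0.18940013 0.022     ]
```

```bash
python3 -m jog '[{"rz":-6.9,"z":-8},{"rz":-6.9,"z":-8},{"rz":-6.9,"z":-8},{"rz":-6.9,"z":-8},{"rz":-6.9,"z":-8},{"rz":-6.9,"z":-8},{"rz":-6.9,"z":-8},{"rz":-6.9,"z":-8}]'
python3 -m jog '[{"y":-40},{"y":-40,"x":10},{"y":-40,"x":10},{"y":-40,"x":10},{"y":-40,"x":10},{"y":-40,"x":10},{"y":-40,"x":10},{"y":-40,"x":10}]'
python3 -m jog '[{"y":-40,"x":10},{"y":-40,"x":10},{"y":-30},{"z":0},{"z":0}]'
cat > m2.py <<'E'
from h import *; from plant import *; import sys
c=read_camera("wrist"); cv2.imwrite(sys.argv[1],c["frame"][:,:,::-1]); s=get_state(); p=np.load("p.npy")
print(s["time"],s["qpos"].round(3),s["eef_pos"],"tip in shaker",W2S(p,tip(s,.173)).round(1),"euler",Ro.from_quat(s["tcp_rot"]).as_matrix()[:,0].round(4), s["contact_force"].round(1))
print("cam",-c["R"].T@c["t"])
E
python3 m2.py pics/w1.png
```

```text
0.3 [-1.292  0.287  1.577 -0.     1.279 -0.15 ] [ 0.28065392 -0.61379288  0.40422989] tip in shaker [[-155.8 -582.1  231.2]] euler [ 4.158e-01 -9.094e-01 -8.000e-04] [-0.2  0.1 -0. ]
cam [ 0.35822356 -0.57849563  0.37254822]$[0]: bad value
$[0]: bad value
$[0]: bad value
```

```bash
ls pics
```

```text
side0.png
sidez.png
top0.png
topz.png
w1.png
wrist0.png
```

```bash
python3 -m jog '[{"grip":0,"rz":-6.9,"z":-8},{"grip":0,"rz":-6.9,"z":-8},{"grip":0,"rz":-6.9,"z":-8},{"grip":0,"rz":-6.9,"z":-8},{"grip":0,"rz":-6.9,"z":-8},{"grip":0,"rz":-6.9,"z":-8},{"grip":0,"rz":-6.9,"z":-8},{"grip":0,"rz":-6.9,"z":-8}]'
```

```text
$[0]: bad value
```

```bash
python3 -m jog '[{"grip":0,"x":0,"y":0,"z":-8,"rx":0,"ry":0,"rz":-6.9}]'
```

```text
time: 0.38
eef_pos: [0.2806, -0.6135, 0.4104]
tcp_rot: [0.873, -0.488, -0.001, -0.001]
contact_force: [0.3, 0.5, -0.8]
opening: 0.997
```

```bash
python3 -m jog '[{"grip":0,"x":0,"y":0,"z":-8,"rx":0,"ry":0,"rz":-6.9},{"grip":0,"x":0,"y":0,"z":-8,"rx":0,"ry":0,"rz":-6.9},{"grip":0,"x":0,"y":0,"z":-8,"rx":0,"ry":0,"rz":-6.9},{"grip":0,"x":0,"y":0,"z":-8,"rx":0,"ry":0,"rz":-6.9},{"grip":0,"x":0,"y":0,"z":-8,"rx":0,"ry":0,"rz":-6.9},{"grip":0,"x":0,"y":0,"z":-8,"rx":0,"ry":0,"rz":-6.9},{"grip":0,"x":0,"y":0,"z":-8,"rx":0,"ry":0,"rz":-6.9}]'
python3 -m jog '[{"grip":0,"x":10,"y":-40,"z":0,"rx":0,"ry":0,"rz":0},{"grip":0,"x":10,"y":-40,"z":0,"rx":0,"ry":0,"rz":0},{"grip":0,"x":10,"y":-40,"z":0,"rx":0,"ry":0,"rz":0},{"grip":0,"x":10,"y":-40,"z":0,"rx":0,"ry":0,"rz":0},{"grip":0,"x":10,"y":-40,"z":0,"rx":0,"ry":0,"rz":0},{"grip":0,"x":10,"y":-40,"z":0,"rx":0,"ry":0,"rz":0},{"grip":0,"x":10,"y":-40,"z":0,"rx":0,"ry":0,"rz":0},{"grip":0,"x":10,"y":-40,"z":0,"rx":0,"ry":0,"rz":0}]'
python3 -m jog '[{"grip":0,"x":10,"y":-40,"z":0,"rx":0,"ry":0,"rz":0},{"grip":0,"x":0,"y":-40,"z":0,"rx":0,"ry":0,"rz":0},{"grip":0,"x":0,"y":-30,"z":0,"rx":0,"ry":0,"rz":0},{"grip":0,"x":0,"y":0,"z":0,"rx":0,"ry":0,"rz":0}]'
python3 m2.py pics/w1.png
```

```text
time: 0.97
eef_pos: [0.2806, -0.6138, 0.469]
tcp_rot: [0.996, -0.086, -0.0, -0.0]
contact_force: [-0.5, 1.1, -0.8]
opening: 1.0
time: 1.63
eef_pos: [0.4165, -0.3112, 0.4689]
tcp_rot: [0.996, -0.089, 0.0, 0.0]
contact_force: [0.5, 0.9, 0.9]
opening: 1.004
time: 1.97
eef_pos: [0.4461, -0.2023, 0.469]
tcp_rot: [0.996, -0.086, 0.0, -0.001]
contact_force: [-0.2, -0.6, 0.3]
opening: 1.001
2.0167 [-0.637 -0.176  1.943  0.     1.374 -0.463] [ 0.44591426 -0.2042211   0.46898564] tip in shaker [[ -65.9 -149.8  296. ]] euler [ 9.849e-01 -1.732e-01  6.000e-04] [-0.7 -0.7 -0. ]
cam [ 0.4612116  -0.1187131   0.43761097]
```

View pics/w1.png

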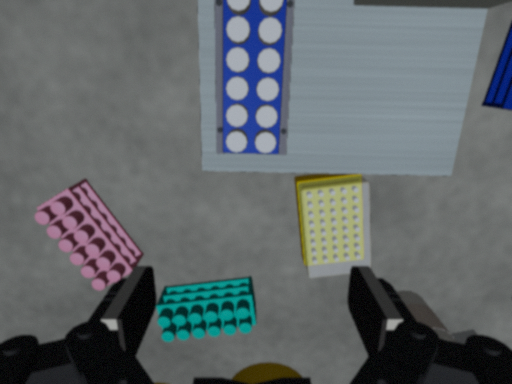

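```bash
cat > m3.py <<'E'
from h import *; from plant import *; import sys
p=np.load("p.npy"); c=read_camera("wrist"); f=c["frame"]; roi=[int(a) for a in sys.argv[1:5]]
h=cv2.cvtColor(f,cv2.COLOR_RGB2HSV); m=((h[...,1]<35)&(h[...,2]>180)).astype(np.uint8)
n,l,st,ce=cv2.connectedComponentsWithStats(m); P=[]
for i in range(1,n):
    x,y=ce[i]
    if roi[0]<x<roi[2] and roi[1]<y<roi[3] and st[i,4]>100: P.append(atz(c,ce[i],.158)); print(ce[i].round(1),st[i,4],W2S(p,P[-1]).round(1)[0,:2])
P=np.array(P)[:,:2]; d=np.linalg.svd(P-P.mean(0))[2][0]; print("yaw of y axis",np.degrees(np.arctan2(-d[0],d[1]))%180-180)
E
python3 m3.py 215 5 300 160
```

```text
[267.4  85.6] 110 [-53.5 -69.3]
[236.2  86.3] 102 [-77.8 -69.9]
[235.7 112.4] 150 [-78.4 -89.8]
[265.6 113.5] 139 [-54.5 -90.5]
[235.4 138.7] 140 [ -78.8 -110.8]
[265.1 139.2] 142 [ -54.5 -111.1]
yaw of y axis -12.88533207614833
```

```bash
sed -i 's/h\[...,1\]<35)&(h\[...,2\]>180/h[...,1]<70)\&(h[...,2]>130/' m3.py; python3 m3.py 223 5 286 156; python3 - <<'E'
from h import *; from plant import *
c=read_camera("wrist"); p=np.load("p.npy")
i=cv2.imread("pics/w1.png")
cv2.imwrite("pics/w1z.png",cv2.resize(i[0:180,180:510],None,fx=2.4,fy=2.4,interpolation=cv2.INTER_CUBIC))
E
```

```text
[236.6  22.2] 475 [-76.7 -26.7]
[269.1  23.2] 471 [-52.8 -27.2]
[236.2  53.1] 440 [-77.3 -47.6]
[267.9  54. ] 446 [-53.3 -48.2]
[236.3  82.4] 413 [-77.5 -68.6]
[266.6  83. ] 410 [-53.9 -69. ]
[235.8 110.1] 376 [-78.1 -89.6]
[265.7 110.8] 379 [-54.3 -90. ]
yaw of y axis -11.572646851005914
```

View pics/w1z.png

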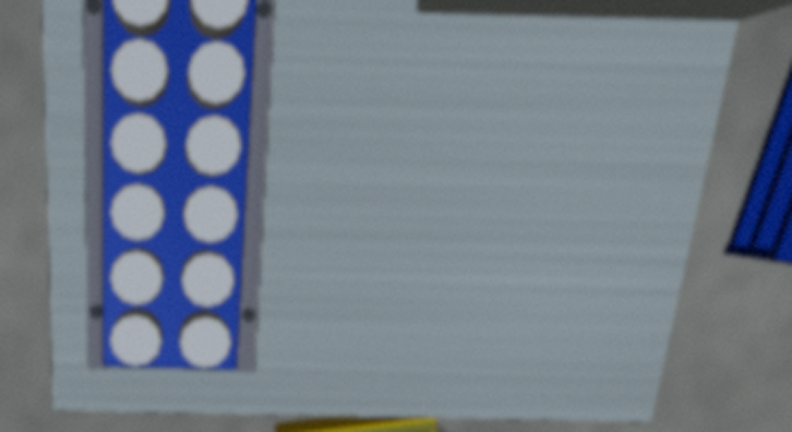

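```bash
cat > m4.py <<'E'
from h import *; from plant import *
cs={n:read_camera(n) for n in("top","side","wrist")}
roi={'top':(140,90,330,250),'side':(140,120,330,290)}
obs=[]
for n in ('top','side'):
    c=cs[n]
    for col,P in (('green',[50,142,111]),('red',[137,25,288])):
        ce,st,_=blob(c["frame"],col,roi[n]); obs.append((n,P,ce))
w=cs['wrist']; f=w["frame"]; h=cv2.cvtColor(f,cv2.COLOR_RGB2HSV); m=((h[...,1]<70)&(h[...,2]>130)).astype(np.uint8)
n,l,st,ce=cv2.connectedComponentsWithStats(m); 
caps=sorted([tuple(ce[i]) for i in range(1,n) if 223<ce[i][0]<286 and 5<ce[i][1]<120 and st[i,4]>100],key=lambda a:a[1])
caps=[caps[i:i+2] for i in range(0,8,2)]
for k,pr in enumerate(caps):
    for j,q in enumerate(sorted(pr)): obs.append(('cap',[-65+(24*j-12),-52.5+21*(4-k),158],q))
def res(v):
    p=v[:3]; o=[]
    for n,P,ce in obs:
        if n=='cap':
            o.append((proj(w,S2W(p,[P[0],P[1]+v[3],P[2]]))[0]-ce)*.3*.7)
        else: o.append(proj(cs[n],S2W(p,P))[0]-ce)
    return np.concatenate(o)
r=least_squares(res,[0.54,-.07,-.2,-60]); print(r.x,np.degrees(r.x[2])); print(r.fun.round(2)); np.save("p.npy",r.x[:3])
E
python3 m4.py
```

```text
[  0.53725314  -0.06832264  -0.18170865 -58.77421962] -10.41113900136299
[-0.32 -0.34 -0.55  0.12  0.47 -1.49  0.35  0.83 -0.17  0.04 -0.17 -0.1
 -0.05  0.06 -0.03 -0.09  0.03  0.09  0.11 -0.06  0.18  0.1   0.19 -0.02]
```

```bash
python3 - <<'E'
from h import *; from plant import *
c=read_camera("wrist"); p=np.load("p.npy")
q=lambda u,v,z=.09: atz(c,(180+u/2.4,v/2.4),z)
for n,a,b in (("bottom",(55,408),(650,420)),("left",(55,408),(42,5)),("right",(650,420),(737,20)),("railL",(90,368),(84,10)),("railR",(254,370),(272,10))):
    A,B=q(*a),q(*b); d=B-A; print(n,np.degrees(np.arctan2(d[1],d[0])),W2S(p,A).round(1),W2S(p,B).round(1))
E
```

```text
bottom -11.536180565123699 [[-116.  -158.7   90. ]] [[ 145.2 -163.8   90. ]]
left 78.7456498762021 [[-116.  -158.7   90. ]] [[-113.7   -3.2   90. ]]
right 78.6215346750757 [[ 145.2 -163.8   90. ]] [[147.8  -8.   90. ]]
railL 78.70536491036233 [[-100.1 -140.9   90. ]] [[-98.   -4.8  90. ]]
railR 78.71112718629419 [[ -29.5 -141.7   90. ]] [[-27.4  -4.8  90. ]]
```

```bash
sed -i 's/^r=least.*/Y=np.radians(-11.3); r=least_squares(lambda v:res([v[0],v[1],Y,v[2]]),[0.54,-.07,-60]); print(r.x); print(r.fun.round(2)); np.save("p.npy",[r.x[0],r.x[1],Y]); p=np.load("p.npy"); s=get_state(); print(W2S(p,tip(s,.173)), np.degrees(np.arctan2(*Ro.from_quat(s["tcp_rot"]).as_matrix()[[1,0],0])))/' m4.py; python3 m4.py
```

```text
[  0.53755213  -0.06712516 -61.02170056]
[-0.32 -1.13 -0.14 -0.04 -0.15 -1.75  0.46  0.65 -0.28 -0.01 -0.26 -0.04
 -0.24 -0.02 -0.23 -0.02 -0.24  0.02 -0.19 -0.   -0.19  0.04 -0.16  0.02]
[[ -62.84246257 -155.59059553  295.57929711]] -10.307476643374441
```

```bash
python3 -m jog '[{"grip":1,"x":-2,"y":0,"z":35,"rx":0,"ry":0,"rz":1},{"grip":1,"x":0,"y":0,"z":35,"rx":0,"ry":0,"rz":0},{"grip":1,"x":0,"y":0,"z":35,"rx":0,"ry":0,"rz":0},{"grip":1,"x":0,"y":0,"z":35,"rx":0,"ry":0,"rz":0},{"grip":1,"x":0,"y":0,"z":30,"rx":0,"ry":0,"rz":0},{"grip":1,"x":0,"y":0,"z":15,"rx":0,"ry":0,"rz":0},{"grip":1,"x":0,"y":0,"z":0,"rx":0,"ry":0,"rz":0}]' 40
python3 m2.py pics/w2.png
```

```text
time: 3.1
eef_pos: [0.4421, -0.2056, 0.2791]
tcp_rot: [0.995, -0.098, -0.004, -0.002]
contact_force: [0.1, 0.5, -0.3]
opening: 0.007
3.15 [-0.644  0.016  2.123  0.     1.007 -0.447] [ 0.44299905 -0.20617557  0.28172462] tip in shaker [[ -66.2 -154.5  108.7]] euler [ 0.9807 -0.1953 -0.0045] [-0.4  0.2 -0.1]
cam [ 0.45891558 -0.122276    0.24794298]
```

View pics/w2.png

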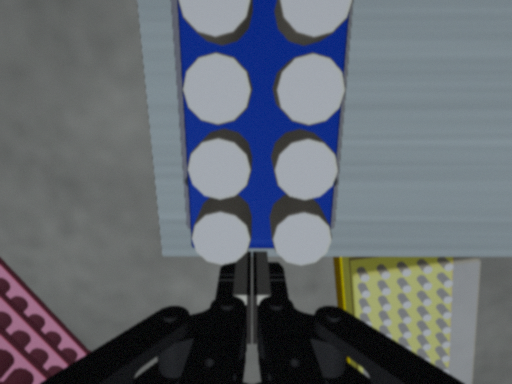

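```bash
python3 -m jog '[{"grip":1,"x":0,"y":-10,"z":0,"rx":0,"ry":0,"rz":0},{"grip":1,"x":0,"y":-8,"z":0,"rx":0,"ry":0,"rz":0},{"grip":1,"x":0,"y":-8,"z":0,"rx":0,"ry":0,"rz":0},{"grip":1,"x":0,"y":-10,"z":0,"rx":0,"ry":0,"rz":0},{"grip":1,"x":0,"y":-12,"z":0,"rx":0,"ry":0,"rz":0},{"grip":1,"x":0,"y":-12,"z":0,"rx":0,"ry":0,"rz":0},{"grip":1,"x":0,"y":-12,"z":0,"rx":0,"ry":0,"rz":0},{"grip":1,"x":0,"y":-10,"z":0,"rx":0,"ry":0,"rz":0}]'
python3 -m jog '[{"grip":1,"x":0,"y":-7,"z":0,"rx":0,"ry":0,"rz":0}]'
python3 m2.py pics/w3.png; python3 m4.py 2>&1 | tail -1
```

```text
time: 3.82
eef_pos: [0.4599, -0.1244, 0.2841]
tcp_rot: [0.995, -0.097, 0.0, 0.0]
contact_force: [-1.3, -3.2, 2.4]
opening: 0.0
time: 3.9
eef_pos: [0.4612, -0.1176, 0.2838]
tcp_rot: [0.995, -0.097, 0.0, 0.0]
contact_force: [-0.3, -2.7, 2.1]
opening: 0.0
3.95 [-4.620e-01 -1.700e-02  2.153e+00  2.000e-03  1.007e+00 -2.680e-01] [ 0.46110836 -0.11691217  0.28348   ] tip in shaker [[-65.3 -63.5 110.5]] euler [ 9.811e-01 -1.936e-01 -8.000e-04] [-0.  -0.4 -0.4]
cam [ 0.4780774  -0.0344096   0.25229319]
[[-64.32042027 -65.40720247 109.95517227]] -11.201635757700313
```

View pics/w3.png

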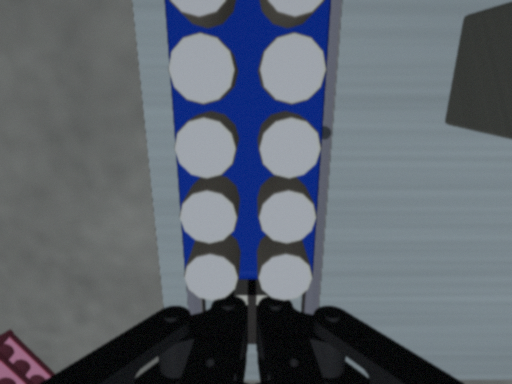

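```bash
python3 -c "
import numpy as np; np.save('p.npy',[0.537552,-0.067125,np.radians(-11.3)])"; 
python3 -m jog '[{"grip":1,"x":0,"y":-5,"z":0,"rx":0,"ry":0,"rz":0}]' | grep force
python3 -m jog '[{"grip":1,"x":0,"y":-3,"z":0,"rx":0,"ry":0,"rz":0}]' | grep force
python3 -m jog '[{"grip":1,"x":0,"y":-2,"z":0,"rx":0,"ry":0,"rz":0}]' | grep force
python3 -m jog '[{"grip":1,"x":0,"y":-1,"z":0,"rx":0,"ry":0,"rz":0}]' | grep force
python3 m2.py pics/w4.png
```

```text
contact_force: [-0.5, -0.7, -1.1]
contact_force: [-0.1, -1.0, -0.5]
contact_force: [-0.3, -1.3, -1.1]
contact_force: [-0.0, -0.6, -0.6]
4.4833 [-0.443 -0.018  2.153  0.     1.007 -0.247] [ 0.46305306 -0.10806117  0.2834816 ] tip in shaker [[-65.1 -54.7 110.5]] euler [ 9.808e-01 -1.949e-01 -6.000e-04] [ 0.4 -0.8  0.8]
cam [ 0.47999772 -0.02496482  0.25188819]
```

```bash
for i in 1; do
python3 -m jog '[{"grip":1,"x":0,"y":-2,"z":0,"rx":0,"ry":0,"rz":0}]' | egrep 'force|eef'
python3 -m jog '[{"grip":1,"x":0,"y":-1,"z":0,"rx":0,"ry":0,"rz":0}]' | egrep 'force|eef'
python3 -m jog '[{"grip":1,"x":0,"y":-1,"z":0,"rx":0,"ry":0,"rz":0}]' | egrep 'force|eef'
python3 -m jog '[{"grip":1,"x":0,"y":-1,"z":0,"rx":0,"ry":0,"rz":0}]' | egrep 'force|eef'; done
python3 m2.py pics/w5.png; python3 - <<'E'
from plant import *; import cv2
for n,a in (("top",(90,250,190,350)),("side",(150,260,200,330))):
    i=read_camera(n)["frame"][:,:,::-1][a[0]:a[1],a[2]:a[3]]; cv2.imwrite(f"pics/{n}5.png",cv2.resize(i,None,fx=4.5,fy=4.5,interpolation=cv2.INTER_CUBIC))
E
```

```text
eef_pos: [0.4635, -0.1066, 0.2837]
contact_force: [-1.8, -9.5, -0.9]
eef_pos: [0.4637, -0.1061, 0.284]
contact_force: [-1.9, -8.5, -0.9]
eef_pos: [0.4639, -0.1057, 0.2842]
contact_force: [-3.2, -12.0, 0.6]
eef_pos: [0.4641, -0.1053, 0.2845]
contact_force: [-4.7, -15.6, 0.6]
4.8667 [-0.435 -0.019  2.152 -0.01   1.005 -0.237] [ 0.46413281 -0.10536938  0.28451523] tip in shaker [[-64.4 -53.4 111.5]] euler [ 9.814e-01 -1.922e-01  7.000e-04] [ -4.4 -12.    0.3]
cam [ 0.48082253 -0.02241232  0.25216695]
```

View pics/w5.png

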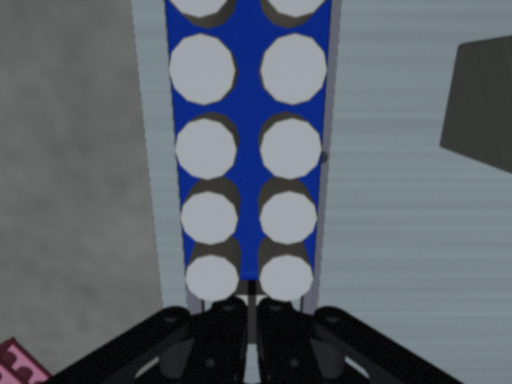

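View pics/side5.png

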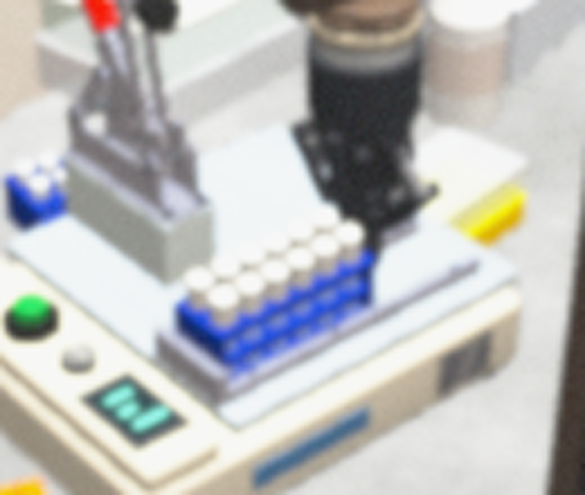

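```bash
python3 -m jog '[{"grip":1,"x":0,"y":15,"z":0,"rx":0,"ry":0,"rz":0},{"grip":1,"x":0,"y":5,"z":-35,"rx":0,"ry":0,"rz":0},{"grip":1,"x":0,"y":0,"z":-40,"rx":0,"ry":0,"rz":0},{"grip":1,"x":0,"y":0,"z":-40,"rx":0,"ry":0,"rz":0},{"grip":1,"x":0,"y":0,"z":-40,"rx":0,"ry":0,"rz":0},{"grip":0,"x":0,"y":0,"z":-35,"rx":0,"ry":0,"rz":0},{"grip":0,"x":0,"y":0,"z":0,"rx":0,"ry":0,"rz":0},{"grip":0,"x":0,"y":0,"z":0,"rx":0,"ry":0,"rz":0}]'
python3 m2.py pics/w6.png
```

```text
time: 5.63
eef_pos: [0.4604, -0.1229, 0.4771]
tcp_rot: [0.995, -0.098, 0.003, 0.001]
contact_force: [-0.6, 0.6, 0.2]
opening: 0.418
5.6833 [-4.740e-01 -2.140e-01  1.965e+00  1.000e-03  1.389e+00 -2.780e-01] [ 0.46013763 -0.12278916  0.47440194] tip in shaker [[-64.7 -69.7 301.4]] euler [ 0.9808 -0.1948  0.0017] [-0.4  0.  -0.9]
cam [ 0.47758666 -0.03983858  0.44548881]
```

View pics/w6.png

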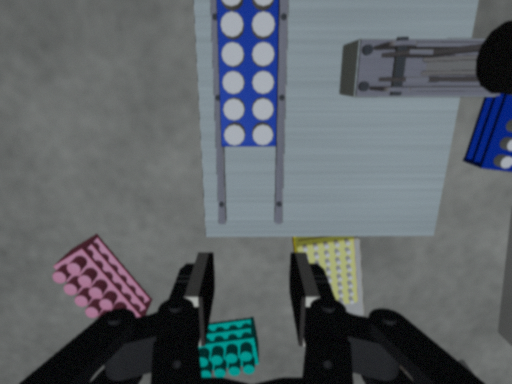

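```bash
python3 -m jog '[{"grip":0,"x":0,"y":-40,"z":0,"rx":0,"ry":0,"rz":0},{"grip":0,"x":0,"y":-30,"z":0,"rx":0,"ry":0,"rz":0},{"grip":0,"x":0,"y":0,"z":0,"rx":0,"ry":0,"rz":0},{"grip":0,"x":0,"y":0,"z":0,"rx":0,"ry":0,"rz":0}]'
python3 m2.py pics/w7.png; python3 m3.py 160 5 300 300
```

```text
time: 6.02
eef_pos: [0.4737, -0.0531, 0.4713]
tcp_rot: [0.995, -0.097, -0.002, -0.0]
contact_force: [-0.5, -1.0, -0.1]
opening: 1.001
6.0667 [-0.327 -0.211  1.967 -0.     1.389 -0.132] [ 0.47373131 -0.05391883  0.47163275] tip in shaker [[-65.8   0.5 298.6]] euler [ 0.9811 -0.1935 -0.0037] [ 0.5 -0.7  0.4]
cam [0.49038025 0.03007916 0.43982466]
[237.   92.1] 387 [-77.8  76. ]
[267.  92.] 390 [-54.   76.1]
[237.2 119.3] 359 [-77.8  54.9]
[266.9 119.2] 359 [-53.7  55. ]
[237.7 145. ] 327 [-77.6  33.9]
[266.5 144.8] 323 [-53.7  34.1]
[238.2 169.2] 302 [-77.4  13.2]
[266.3 169.2] 305 [-53.5  13.3]
[238.6 192.6] 286 [-77.4  -7.8]
[265.9 192.5] 280 [-53.5  -7.6]
yaw of y axis -10.990199238958695
```

View pics/w7.png

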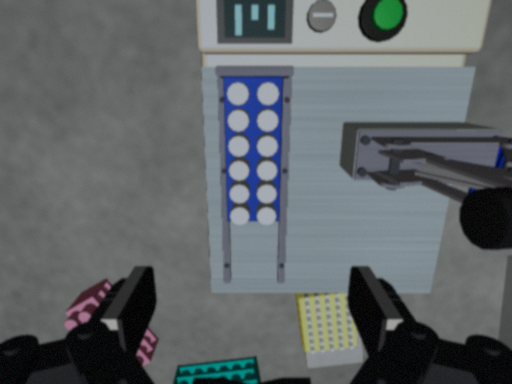

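```bash
python3 - <<'E'
from h import *; from plant import *
p=np.array([.5367,-.0684,np.radians(-11.15)]); np.save("p.npy",p)
c=read_camera("wrist"); ce,st,_=blob(c["frame"],'green'); print(ce,st,W2S(p,atz(c,ce,.112)))
s=get_state(); T=tip(s); print("tip",W2S(p,T), np.degrees(np.arctan2(*Ro.from_quat(s["tcp_rot"]).as_matrix()[[1,0],0])))
cov=np.array([.568,.189,.022]); d=cov-T; R=Ro.from_quat(s["tcp_rot"]); print("to cover tool",R.inv().apply(d)*1000, W2S(p,cov))
E
```

```text
[386.28328612  12.41643059] [372   0  30  28 706] [[ 50.47775452 140.66494515 112.        ]]
tip [[-64.77977804   1.17374748 317.39165178]] -11.26689193554602
to cover tool [  45.89910863 -257.49821721  295.29499957] [[-19.06636698 258.59412919  22.        ]]
```

```bash
python3 -m jog '[{"grip":0,"x":0,"y":-40,"z":0,"rx":0,"ry":0,"rz":0},{"grip":0,"x":0,"y":-40,"z":0,"rx":0,"ry":0,"rz":0},{"grip":0,"x":15,"y":-40,"z":0,"rx":0,"ry":0,"rz":0},{"grip":0,"x":30,"y":-30,"z":0,"rx":0,"ry":0,"rz":0},{"grip":0,"x":0,"y":-10,"z":0,"rx":0,"ry":0,"rz":7},{"grip":0,"x":0,"y":0,"z":0,"rx":0,"ry":0,"rz":7},{"grip":0,"x":0,"y":0,"z":0,"rx":0,"ry":0,"rz":3},{"grip":0,"x":0,"y":0,"z":0,"rx":0,"ry":0,"rz":0}]'
python3 -m jog '[{"grip":0,"x":0,"y":0,"z":0,"rx":0,"ry":0,"rz":0}]'
cat > m5.py <<'E'
from h import *; from plant import *; import sys
c=read_camera("wrist"); f=c["frame"]; cv2.imwrite(sys.argv[1],f[:,:,::-1])
z=float(sys.argv[2]); h=cv2.cvtColor(f,cv2.COLOR_RGB2HSV).astype(int)
ce,st,m=blob(f,'orange'); cn,_=cv2.findContours(m.astype(np.uint8),0,2); cn=max(cn,key=cv2.contourArea)
hull=np.zeros(m.shape,np.uint8); cv2.drawContours(hull,[cn],-1,1,-1)
bl=((h[...,2]<60)&(hull>0)).astype(np.uint8); n,l,s2,c2=cv2.connectedComponentsWithStats(bl); i=1+np.argmax(s2[1:,4])
disc=atz(c,c2[i],z); print("disc px",c2[i],s2[i],disc)
b=cv2.boxPoints(cv2.minAreaRect(cn)); print(b.round(1).tolist())
ap=cv2.approxPolyDP(cn,4,True)[:,0]; print("poly",ap.tolist())
W=np.array([atz(c,q,z) for q in b]); L=[np.linalg.norm(W[i]-W[(i+1)%4]) for i in range(4)]; print("sides",np.round(L,4)); 
k=int(np.argmax(L)); d=W[(k+1)%4]-W[k]; a=np.degrees(np.arctan2(d[1],d[0]))%180; print("long axis deg",a,"ctr",W.mean(0))
s=get_state(); T=tip(s); R=Ro.from_quat(s["tcp_rot"]); print("tool x deg",np.degrees(np.arctan2(*R.as_matrix()[[1,0],0])),"disc in tool rel grasp",R.inv().apply(disc-T)*1000)
E
python3 m5.py pics/w8.png .022
```

```text
time: 6.83
eef_pos: [0.5484, 0.0918, 0.4727]
tcp_rot: [0.97, -0.245, -0.001, 0.0]
contact_force: [-0.5, 0.0, -0.3]
opening: 0.996
time: 6.92
eef_pos: [0.5482, 0.0917, 0.4732]
tcp_rot: [0.97, -0.244, -0.0, 0.0]
contact_force: [0.3, -0.4, 0.0]
opening: 1.0Traceback (most recent call last):
  File "m5.py", line 6, in <module>
    bl=((h[...,2]<60)&(hull>0)).astype(np.uint8); n,l,s2,c2=cv2.connectedComponentsWithStats(bl); i=1+np.argmax(s2[1:,4])
                                                                                                      ~~~~~~~~~^^^^^^^^^^
    return _wrapfunc(a, 'argmax', axis=axis, out=out, **kwds)
    return bound(*args, **kwds)
ValueError: attempt to get argmax of an empty sequence
```

View pics/w8.png

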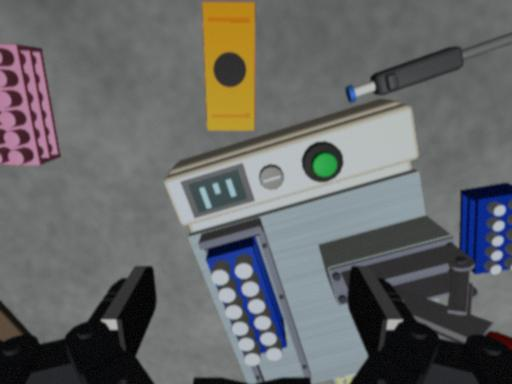

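```bash
sed -i 's/(H>8)&(H<20)&(S>150)/(H>8)\&(H<25)\&(S>150)/' h.py; python3 m5.py pics/w8.png .022
```

```text
disc px [229.26183844  69.1086351 ] [215  54  29  31 718] [0.57094228 0.18868659 0.022     ]
[[202.0, 2.0], [254.0, 2.0], [254.0, 129.0], [202.0, 129.0]]
poly [[204, 2], [208, 129], [253, 129], [254, 3]]
sides [0.0566 0.1366 0.0634 0.1368]
long axis deg 59.01679621669451 ctr [0.56964314 0.18935114 0.022     ]
tool x deg -28.23617800318592 disc in tool rel grasp [-25.51945032 -96.31054448 296.55240466]
```

```bash
python3 - <<'E'
from h import *; from plant import *
c=read_camera("wrist"); f=c["frame"]; ce,st,m=blob(f,'orange')
L=[];Rr=[]
for r in range(12,120,6):
    x=np.where(m[r])[0]; L.append(atz(c,(x.min()-.5,r),.022)[:2]); Rr.append(atz(c,(x.max()+.5,r),.022)[:2])
for q in (L,Rr):
    q=np.array(q); d=np.linalg.svd(q-q.mean(0))[2][0]; print(np.degrees(np.arctan2(d[1],d[0]))%180, q.mean(0))
for q in ((204,2),(254,3),(253,129.5),(206.5,129.5)): print(atz(c,q,.022))
E
```

```text
61.729264453881 [0.54875563 0.20712402]
61.43057950254102 [0.59915311 0.18004257]
[0.58042948 0.26128623 0.022     ]
[0.6279146  0.23467261 0.022     ]
[0.56258682 0.11498885 0.022     ]
[0.51256196 0.14186197 0.022     ]
```

```bash
python3 -m jog '[{"grip":0,"x":-8,"y":-33,"z":20,"rx":0,"ry":0,"rz":0},{"grip":0,"x":-8,"y":-33,"z":20,"rx":0,"ry":0,"rz":0},{"grip":0,"x":-9.5,"y":-30.3,"z":25,"rx":0,"ry":0,"rz":0},{"grip":0,"x":0,"y":0,"z":40,"rx":0,"ry":0,"rz":0.2},{"grip":0,"x":0,"y":0,"z":40,"rx":0,"ry":0,"rz":0},{"grip":0,"x":0,"y":0,"z":40,"rx":0,"ry":0,"rz":0},{"grip":0,"x":0,"y":0,"z":40,"rx":0,"ry":0,"rz":0},{"grip":0,"x":0,"y":0,"z":35,"rx":0,"ry":0,"rz":0}]'
python3 m2.py pics/w9.png;python3 - <<'E'
from plant import *; import cv2
for n,a in (("top",(110,240,100,260)),("side",(200,330,120,280))):
    i=read_camera(n)["frame"][:,:,::-1][a[0]:a[1],a[2]:a[3]]; cv2.imwrite(f"pics/{n}9.png",cv2.resize(i,None,fx=4,fy=4,interpolation=cv2.INTER_CUBIC))
E
```

```text
time: 7.73
eef_pos: [0.5704, 0.1891, 0.2113]
tcp_rot: [0.969, -0.245, -0.001, 0.0]
contact_force: [0.3, -0.4, -0.8]
opening: 1.001
7.7833 [ 0.151  0.363  1.886 -0.     0.908  0.647] [0.56730944 0.18836955 0.20346196] tip in shaker [[-22.  257.   30.5]] euler [ 0.8793 -0.4762 -0.0116] [-2.9 -1.6 -3.9]
cam [0.61116075 0.26369042 0.17977336]
```

View pics/w9.png

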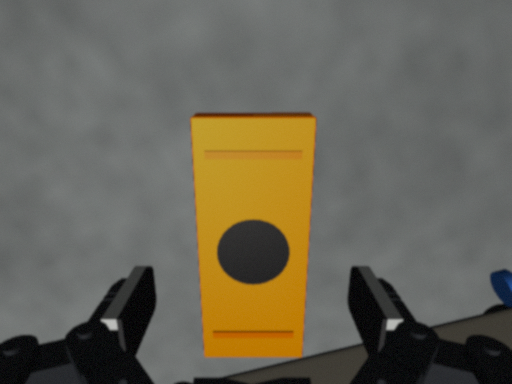

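View pics/side9.png

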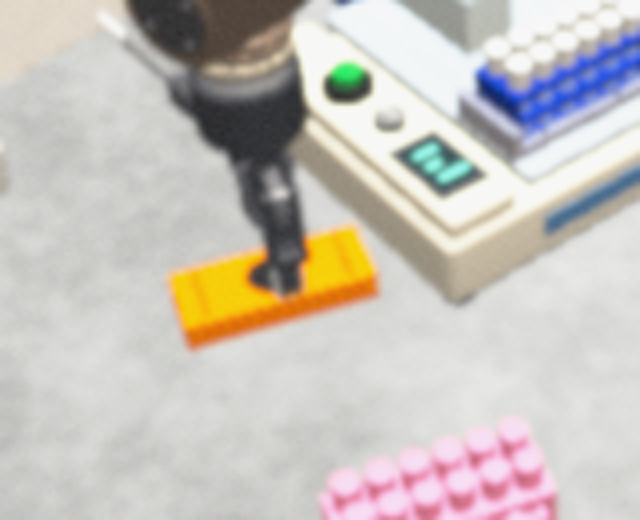

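```bash
python3 -m jog '[{"grip":0,"x":0,"y":0,"z":0,"rx":0,"ry":0,"rz":0},{"grip":0,"x":0,"y":0,"z":0,"rx":0,"ry":0,"rz":0}]'; python3 m5.py pics/w10.png .022
```

```text
time: 8.05
eef_pos: [0.5727, 0.1895, 0.2174]
tcp_rot: [0.969, -0.246, 0.003, -0.001]
contact_force: [-0.0, 0.8, -0.3]
opening: 1.0
disc px [247.2891797  250.28215768] [ 214  221   67   60 3133] [0.57130988 0.18906021 0.022     ]
[[187.0, 119.0], [306.0, 119.0], [306.0, 352.0], [187.0, 352.0]]
poly [[190, 119], [201, 351], [293, 352], [306, 121]]
sides [0.0562 0.1382 0.0719 0.138 ]
long axis deg 64.53119409909056 ctr [0.57111607 0.18953049 0.022     ]
tool x deg -28.432768474930285 disc in tool rel grasp [-1.9695221   1.92105792 40.60735218]
```

```bash
python3 -m jog '[{"grip":0,"x":0,"y":0,"z":10,"rx":0,"ry":0,"rz":0},{"grip":0,"x":0,"y":0,"z":12,"rx":0,"ry":0,"rz":0},{"grip":0,"x":0,"y":0,"z":10,"rx":0,"ry":0,"rz":0},{"grip":0,"x":0,"y":0,"z":5,"rx":0,"ry":0,"rz":0},{"grip":0,"x":0,"y":0,"z":0,"rx":0,"ry":0,"rz":0},{"grip":0,"x":0,"y":0,"z":0,"rx":0,"ry":0,"rz":0}]'; python3 m5.py pics/w10.png .022; python3 m2.py pics/w11.png
```

```text
time: 8.6
eef_pos: [0.5707, 0.1894, 0.1757]
tcp_rot: [0.969, -0.246, -0.001, 0.0]
contact_force: [1.3, -0.7, 0.6]
opening: 1.0
disc px [252.99762282 292.31695721] [ 210  256   87   74 5048] [0.57147083 0.1893368  0.022     ]
[[172.89999389648438, 125.0], [333.0, 123.9000015258789], [334.79998779296875, 382.79998779296875], [174.8000030517578, 384.0]]
poly [[326, 124], [179, 125], [173, 130], [193, 380], [224, 377], [257, 383], [309, 377], [313, 383], [333, 133]]
sides [0.0565 0.1199 0.0751 0.1202]
long axis deg 57.60049649968419 ctr [0.57640222 0.19769954 0.022     ]
tool x deg -28.42923326479858 disc in tool rel grasp [ 0.52307752 -0.13306354 -0.62250102]
8.7 [0.152 0.411 1.881 0.    0.849 0.648] [0.57124613 0.18948648 0.17683612] tip in shaker [[-15.9 259.7   3.8]] euler [ 8.794e-01 -4.761e-01  2.000e-04] [0.5 0.  0.6]
cam [0.61185761 0.264007   0.14482199]
```

```bash
python3 -m jog '[{"grip":0,"x":0,"y":0,"z":2,"rx":0,"ry":0,"rz":0},{"grip":1,"x":0,"y":0,"z":0,"rx":0,"ry":0,"rz":0},{"grip":1,"x":0,"y":0,"z":0,"rx":0,"ry":0,"rz":0},{"grip":1,"x":0,"y":0,"z":0,"rx":0,"ry":0,"rz":0},{"grip":1,"x":0,"y":0,"z":0,"rx":0,"ry":0,"rz":0},{"grip":1,"x":0,"y":0,"z":0,"rx":0,"ry":0,"rz":0},{"grip":1,"x":0,"y":0,"z":0,"rx":0,"ry":0,"rz":0}]' 50; python3 -m jog '[{"grip":1,"x":0,"y":0,"z":-10,"rx":0,"ry":0,"rz":0},{"grip":1,"x":0,"y":0,"z":-20,"rx":0,"ry":0,"rz":0},{"grip":1,"x":0,"y":0,"z":-30,"rx":0,"ry":0,"rz":0},{"grip":1,"x":0,"y":0,"z":-20,"rx":0,"ry":0,"rz":0},{"grip":1,"x":0,"y":0,"z":-10,"rx":0,"ry":0,"rz":0},{"grip":1,"x":0,"y":0,"z":0,"rx":0,"ry":0,"rz":0}]'; python3 m2.py pics/w12.png
```

```text
time: 9.28
eef_pos: [0.5714, 0.1895, 0.1753]
tcp_rot: [0.969, -0.246, 0.0, -0.0]
contact_force: [0.5, 1.0, 2.8]
opening: 0.666
time: 9.78
eef_pos: [0.5718, 0.1896, 0.2678]
tcp_rot: [0.969, -0.246, 0.002, -0.001]
contact_force: [0.9, -0.3, -1.0]
opening: 0.664
9.8333 [0.152 0.277 1.861 0.    1.002 0.648] [0.57109279 0.1895039  0.26564261] tip in shaker [[-15.8 259.8  92.6]] euler [ 0.8794 -0.476   0.0015] [-0.3  0.1 -1.8]
cam [0.61278658 0.26419525 0.23653879]
```

View pics/w12.png

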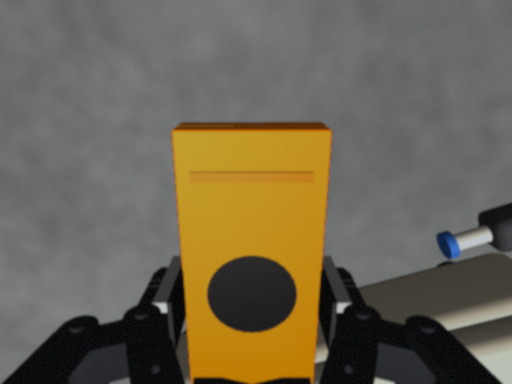

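```bash
cat > m6.py <<'E'
from h import *; from plant import *; import sys
# args: target shaker x,y, z of point L ahead (mm)
p=np.load("p.npy"); s=get_state(); X=np.array([float(a) for a in sys.argv[1:4]]); L=float(sys.argv[4])/1000
R=Ro.from_quat(s["tcp_rot"]); T=tip(s,L); d=S2W(p,X)[0]-T
yaw=np.degrees(np.arctan2(*R.as_matrix()[[1,0],0]))
Rt=Ro.from_matrix(np.array([[np.cos(p[2]),np.sin(p[2]),0],[np.sin(p[2]),-np.cos(p[2]),0],[0,0,-1]]))
print("t",s["time"],"now shaker",W2S(p,T).round(2),"delta in current tool",(R.inv().apply(d)*1000).round(2),"rotvec deg tool",np.degrees((R.inv()*Rt).as_rotvec()).round(2),"force",s["contact_force"].round(1))
E
python3 -m jog '[{"grip":1,"x":0,"y":0,"z":-30,"rx":0,"ry":0,"rz":-5},{"grip":1,"x":0,"y":0,"z":-40,"rx":0,"ry":0,"rz":-5},{"grip":1,"x":0,"y":0,"z":-38,"rx":0,"ry":0,"rz":-5},{"grip":1,"x":0,"y":0,"z":-20,"rx":0,"ry":0,"rz":-2.3},{"grip":1,"x":0,"y":0,"z":0,"rx":0,"ry":0,"rz":0},{"grip":1,"x":0,"y":0,"z":0,"rx":0,"ry":0,"rz":0}]'
python3 m6.py -65 25 230 164
```

```text
time: 10.33
eef_pos: [0.5709, 0.1894, 0.3918]
tcp_rot: [0.995, -0.097, -0.0, 0.0]
contact_force: [0.5, -0.0, -3.0]
opening: 0.666
t 10.3333 now shaker [[-16.41 259.5  227.8 ]] delta in current tool [-48.45 234.53  -2.11] rotvec deg tool [ 0.01  0.04 -0.04] force [ 0.5 -0.  -3. ]
```

```bash
python3 -m jog '[{"grip":1,"x":-5,"y":15,"z":0,"rx":0,"ry":0,"rz":0},{"grip":1,"x":-8,"y":32,"z":0,"rx":0,"ry":0,"rz":0},{"grip":1,"x":-8,"y":40,"z":0,"rx":0,"ry":0,"rz":0},{"grip":1,"x":-8,"y":40,"z":0,"rx":0,"ry":0,"rz":0},{"grip":1,"x":-8,"y":40,"z":0,"rx":0,"ry":0,"rz":0},{"grip":1,"x":-8,"y":36,"z":0,"rx":0,"ry":0,"rz":0},{"grip":1,"x":-3,"y":22,"z":0,"rx":0,"ry":0,"rz":0},{"grip":1,"x":0,"y":9,"z":0,"rx":0,"ry":0,"rz":0}]'
python3 -m jog '[{"grip":1,"x":0,"y":0,"z":0,"rx":0,"ry":0,"rz":0},{"grip":1,"x":0,"y":0,"z":0,"rx":0,"ry":0,"rz":0},{"grip":1,"x":0,"y":0,"z":0,"rx":0,"ry":0,"rz":0}]'
python3 m6.py -65 25 157 164; python3 m5.py pics/w13.png .240
```

```text
time: 11.0
eef_pos: [0.4769, -0.0329, 0.3883]
tcp_rot: [0.995, -0.099, -0.004, -0.0]
contact_force: [0.9, 0.3, -2.4]
opening: 0.661
time: 11.25
eef_pos: [0.479, -0.03, 0.3913]
tcp_rot: [0.995, -0.097, -0.001, -0.001]
contact_force: [-0.2, 0.3, -1.7]
opening: 0.667
t 11.25 now shaker [[-64.49  26.61 227.32]] delta in current tool [-0.33  1.67 70.32] rotvec deg tool [-0.05  0.15  0.05] force [-0.2  0.3 -1.7]
disc px [251.5493924  293.79537436] [ 208  257   88   75 5102] [ 0.47922868 -0.02863678  0.24      ]
[[172.0, 383.0], [172.0, 128.0], [331.0, 128.0], [331.0, 383.0]]
poly [[329, 129], [172, 130], [191, 383], [194, 377], [247, 383], [309, 377], [312, 383]]
sides [0.1162 0.0553 0.116  0.0731]
long axis deg 74.50345621619027 ctr [ 0.48107001 -0.01901471  0.24      ]
tool x deg -11.057627410860192 disc in tool rel grasp [ 0.20660974 -1.13921817 -3.26973846]
```

View pics/w13.png

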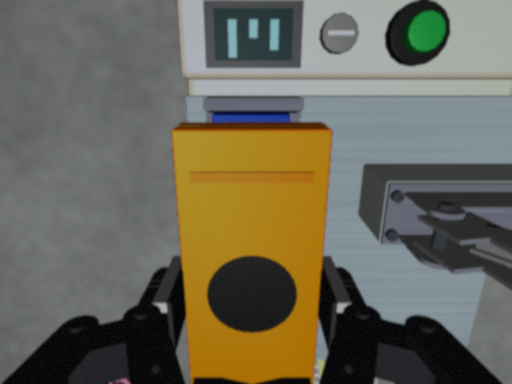

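```bash
python3 -m jog '[{"grip":1,"x":-0.4,"y":2,"z":12,"rx":0,"ry":0,"rz":0},{"grip":1,"x":0,"y":0,"z":16,"rx":0,"ry":0,"rz":0},{"grip":1,"x":0,"y":0,"z":14,"rx":0,"ry":0,"rz":0},{"grip":1,"x":0,"y":0,"z":8,"rx":0,"ry":0,"rz":0},{"grip":1,"x":0,"y":0,"z":0,"rx":0,"ry":0,"rz":0},{"grip":1,"x":0,"y":0,"z":0,"rx":0,"ry":0,"rz":0}]'
python3 m6.py -65 25 157 164; python3 m5.py pics/w14.png .188
python3 - <<'E'
from plant import *; import cv2
for n,a in (("side",(150,260,200,330)),):
    i=read_camera(n)["frame"][:,:,::-1][a[0]:a[1],a[2]:a[3]]; cv2.imwrite(f"pics/{n}14.png",cv2.resize(i,None,fx=5,fy=5,interpolation=cv2.INTER_CUBIC))
E
```

```text
time: 11.8
eef_pos: [0.478, -0.0323, 0.3421]
tcp_rot: [0.995, -0.097, -0.001, -0.0]
contact_force: [-0.2, 0.7, -0.7]
opening: 0.666
t 11.8 now shaker [[-64.8   24.07 178.06]] delta in current tool [-0.17 -0.93 21.06] rotvec deg tool [-0.01  0.08  0.07] force [-0.2  0.7 -0.7]
disc px [251.57201646 293.7967862 ] [ 208  257   88   75 5103] [ 0.47805788 -0.0329275   0.188     ]
[[172.0, 129.0], [331.0, 129.0], [331.0, 383.0], [172.0, 383.0]]
poly [[172, 130], [191, 383], [194, 377], [247, 383], [309, 377], [311, 383], [331, 131]]
sides [0.0566 0.1183 0.0747 0.1185]
long axis deg 74.50725817629349 ctr [ 0.47990276 -0.02327294  0.188     ]
tool x deg -11.096588861289481 disc in tool rel grasp [-0.20717475  0.44509488 -0.03193643]
```

View pics/w14.png

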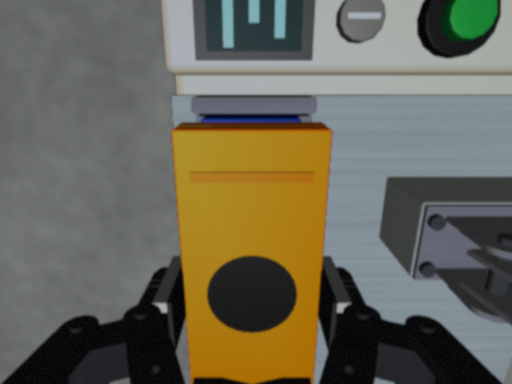

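View pics/side14.png

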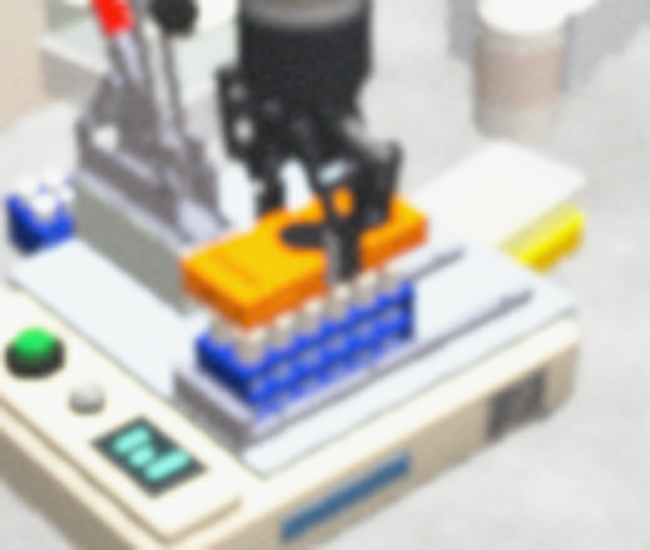

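```bash
python3 -m jog '[{"grip":1,"x":-0.2,"y":-0.7,"z":6,"rx":0,"ry":0,"rz":0},{"grip":1,"x":0,"y":0,"z":6,"rx":0,"ry":0,"rz":0},{"grip":1,"x":0,"y":0,"z":4,"rx":0,"ry":0,"rz":0}]' |egrep 'eef|force'
python3 -m jog '[{"grip":1,"x":0,"y":0,"z":2,"rx":0,"ry":0,"rz":0}]' |egrep 'eef|force'
python3 -m jog '[{"grip":1,"x":0,"y":0,"z":2,"rx":0,"ry":0,"rz":0},{"grip":1,"x":0,"y":0,"z":0,"rx":0,"ry":0,"rz":0}]' |egrep 'eef|force'
python3 -m jog '[{"grip":1,"x":0,"y":0,"z":1,"rx":0,"ry":0,"rz":0}]' |egrep 'eef|force'
python3 m6.py -65 25 157 164
```

```text
eef_pos: [0.4778, -0.032, 0.3263]
contact_force: [0.3, -0.5, -1.4]
eef_pos: [0.4776, -0.032, 0.3238]
contact_force: [0.2, 0.8, -1.0]
eef_pos: [0.4778, -0.0321, 0.3221]
contact_force: [-0.9, -0.3, -1.6]
eef_pos: [0.478, -0.0321, 0.3218]
contact_force: [0.2, -0.9, -0.5]
t 12.4833 now shaker [[-64.54  24.27 157.82]] delta in current tool [-0.46 -0.73  0.82] rotvec deg tool [ 0.   -0.02  0.01] force [ 0.2 -0.9 -0.5]
```

```bash
python3 -m jog '[{"grip":1,"x":0,"y":0,"z":1,"rx":0,"ry":0,"rz":0},{"grip":1,"x":0,"y":0,"z":0,"rx":0,"ry":0,"rz":0}]' |egrep 'eef|force'
python3 -m jog '[{"grip":1,"x":0,"y":0,"z":0.7,"rx":0,"ry":0,"rz":0},{"grip":1,"x":0,"y":0,"z":0,"rx":0,"ry":0,"rz":0}]' |egrep 'eef|force'
python3 m6.py -65 25 157 164
```

```text
eef_pos: [0.4781, -0.0321, 0.3213]
contact_force: [-0.6, -0.5, 0.5]
eef_pos: [0.4782, -0.0321, 0.3212]
contact_force: [-2.8, 0.9, 5.2]
t 12.8167 now shaker [[-64.43  24.28 157.24]] delta in current tool [-0.57 -0.73  0.24] rotvec deg tool [ 0.01 -0.01  0.02] force [-2.8  0.9  5.2]
```

```bash
python3 -m jog '[{"grip":0,"x":0,"y":0,"z":0,"rx":0,"ry":0,"rz":0},{"grip":0,"x":0,"y":0,"z":0,"rx":0,"ry":0,"rz":0},{"grip":0,"x":0,"y":0,"z":0,"rx":0,"ry":0,"rz":0},{"grip":0,"x":0,"y":0,"z":0,"rx":0,"ry":0,"rz":0},{"grip":0,"x":0,"y":0,"z":-10,"rx":0,"ry":0,"rz":0},{"grip":0,"x":0,"y":0,"z":-25,"rx":0,"ry":0,"rz":0},{"grip":0,"x":0,"y":0,"z":-40,"rx":0,"ry":0,"rz":0},{"grip":0,"x":0,"y":0,"z":-40,"rx":0,"ry":0,"rz":0}]'
python3 -m jog '[{"grip":1,"x":0,"y":40,"z":-30,"rx":0,"ry":0,"rz":0},{"grip":1,"x":0,"y":10,"z":-20,"rx":0,"ry":0,"rz":0},{"grip":1,"x":0,"y":0,"z":0,"rx":0,"ry":0,"rz":0},{"grip":1,"x":0,"y":0,"z":0,"rx":0,"ry":0,"rz":0},{"grip":1,"x":0,"y":0,"z":0,"rx":0,"ry":0,"rz":0}]'
python3 m5.py pics/w15.png .168; python3 m6.py -65 25 157 173
python3 - <<'E'
from h import *; from plant import *
p=np.load("p.npy"); c=read_camera("wrist")
print(blob(c["frame"],'orange')[1])
i=read_camera("side")["frame"][:,:,::-1][110:260,190:330]; cv2.imwrite(f"pics/side15.png",cv2.resize(i,None,fx=4,fy=4,interpolation=cv2.INTER_CUBIC))
E
```

```text
time: 13.48
eef_pos: [0.4774, -0.0319, 0.4356]
tcp_rot: [0.995, -0.097, -0.002, -0.0]
contact_force: [1.6, -0.2, -0.5]
opening: 0.999
time: 13.9
eef_pos: [0.4693, -0.0742, 0.4789]
tcp_rot: [0.995, -0.097, -0.001, -0.0]
contact_force: [-0.9, -0.0, -0.4]
opening: 0.301
disc px [253.10519126 135.13934426] [ 232  114   43   43 1464] [ 0.47849784 -0.03290999  0.168     ]
[[216.0, 44.0], [290.0, 44.0], [290.0, 213.0], [216.0, 213.0]]
poly [[217, 44], [222, 213], [284, 213], [290, 44]]
sides [0.0556 0.1365 0.0653 0.1365]
long axis deg 76.88817578362624 ctr [ 0.47838072 -0.03302028  0.168     ]
tool x deg -11.10963023739368 disc in tool rel grasp [  2.05582988 -41.8484954  155.14233691]
t 13.95 now shaker [[-65.55 -18.4  305.11]] delta in current tool [  1.06 -43.27 148.15] rotvec deg tool [-0.05  0.18  0.04] force [0.7 0.5 0.6]
[  216    44    76   171 10192]
```

View pics/w15.png

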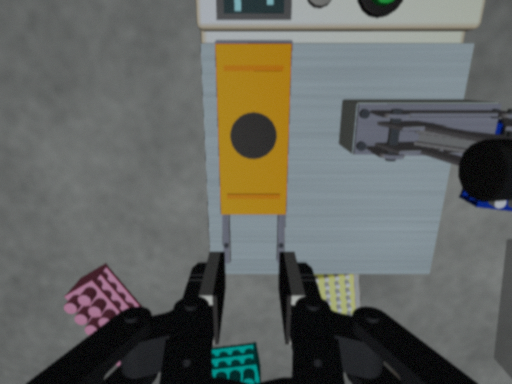

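View pics/side15.png

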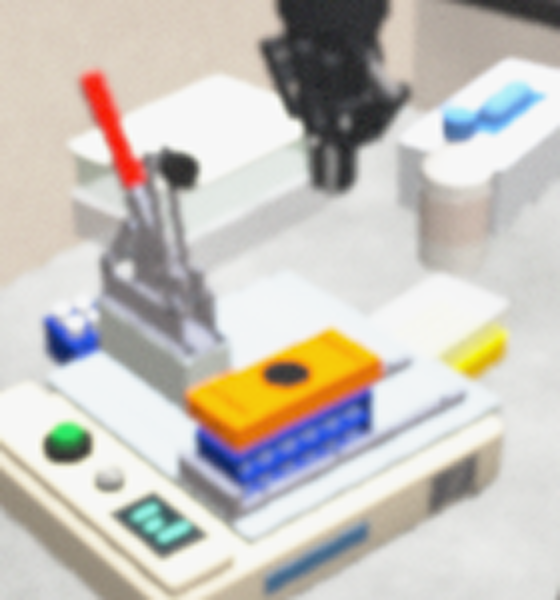

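```bash
python3 -m jog '[{"grip":1,"x":0,"y":-15,"z":-25,"rx":0,"ry":0,"rz":0},{"grip":1,"x":10,"y":-15,"z":-25,"rx":0,"ry":0,"rz":0},{"grip":1,"x":35,"y":-13,"z":-5,"rx":0,"ry":0,"rz":0},{"grip":1,"x":40,"y":0,"z":0,"rx":0,"ry":0,"rz":0},{"grip":1,"x":40,"y":0,"z":0,"rx":0,"ry":0,"rz":0},{"grip":1,"x":30,"y":0,"z":0,"rx":0,"ry":0,"rz":0},{"grip":1,"x":15,"y":0,"z":0,"rx":0,"ry":0,"rz":0},{"grip":1,"x":0,"y":0,"z":0,"rx":0,"ry":0,"rz":0}]'
python3 -m jog '[{"grip":1,"x":5,"y":0,"z":0,"rx":0,"ry":0,"rz":0},{"grip":1,"x":0,"y":0,"z":0,"rx":0,"ry":0,"rz":0},{"grip":1,"x":0,"y":0,"z":0,"rx":0,"ry":0,"rz":0}]'
python3 m6.py 120 25 312 173
python3 - <<'E'
from h import *; from plant import *
i=read_camera("side")["frame"][:,:,::-1][80:230,160:310]; cv2.imwrite(f"pics/side16.png",cv2.resize(i,None,fx=4,fy=4,interpolation=cv2.INTER_CUBIC))
i=read_camera("top")["frame"][:,:,::-1][60:210,180:330]; cv2.imwrite(f"pics/top16.png",cv2.resize(i,None,fx=4,fy=4,interpolation=cv2.INTER_CUBIC))
E
python3 m2.py pics/w16.png
```

```text
time: 14.72
eef_pos: [0.6472, -0.0653, 0.5314]
tcp_rot: [0.995, -0.097, -0.002, -0.0]
contact_force: [-0.6, 0.7, 0.1]
opening: -0.003
time: 14.97
eef_pos: [0.649, -0.0657, 0.535]
tcp_rot: [0.995, -0.097, -0.0, -0.0]
contact_force: [0.4, 0.3, -0.1]
opening: -0.0
t 14.9667 now shaker [[109.53  24.36 361.95]] delta in current tool [10.5  -0.63 49.95] rotvec deg tool [-0.    0.03  0.04] force [ 0.4  0.3 -0.1]
15.1167 [-0.256  0.17   1.479 -0.     1.492 -0.062] [ 0.64878087 -0.06584854  0.5357157 ] tip in shaker [[109.6  24.2 362.7]] euler [ 9.812e-01 -1.930e-01  8.000e-04] [-0.3 -1.1 -0.3]
cam [0.66562347 0.01738067 0.50404084]
```

View pics/side16.png

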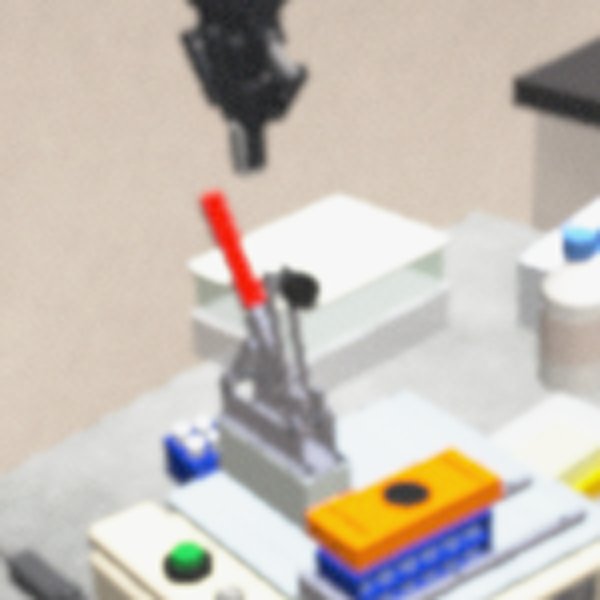

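View pics/w16.png

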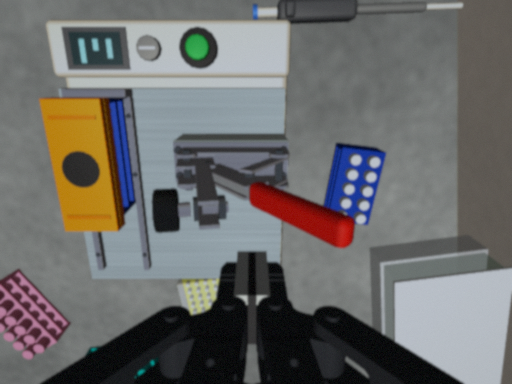

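```bash
python3 -m jog '[{"grip":1,"x":0,"y":-0.5,"z":18,"rx":0,"ry":0,"rz":0},{"grip":1,"x":0,"y":0,"z":20,"rx":0,"ry":0,"rz":0},{"grip":1,"x":0,"y":0,"z":12,"rx":0,"ry":0,"rz":0},{"grip":1,"x":8,"y":0,"z":0,"rx":0,"ry":0,"rz":0},{"grip":1,"x":0,"y":0,"z":0,"rx":0,"ry":0,"rz":0}]'|egrep 'eef|force'
python3 -m jog '[{"grip":1,"x":6,"y":0,"z":0,"rx":0,"ry":0,"rz":0}]'|egrep 'eef|force'
python3 -m jog '[{"grip":1,"x":6,"y":0,"z":0,"rx":0,"ry":0,"rz":0}]'|egrep 'eef|force'
python3 m6.py 130 25 312 173
```

```text
eef_pos: [0.658, -0.0674, 0.4844]
contact_force: [0.0, -0.1, 0.7]
eef_pos: [0.6636, -0.0683, 0.4865]
contact_force: [1.0, -0.3, 0.2]
eef_pos: [0.6699, -0.0696, 0.487]
contact_force: [-0.5, -0.4, 0.4]
t 15.7 now shaker [[131.41  24.5  314.  ]] delta in current tool [-1.42 -0.5   2.  ] rotvec deg tool [ 0.01 -0.17  0.02] force [-0.5 -0.4  0.4]
```

```bash
python3 -m jog '[{"grip":1,"x":4,"y":0,"z":2,"rx":0,"ry":0,"rz":0}]'|egrep 'eef|force'
python3 -m jog '[{"grip":1,"x":5,"y":0,"z":3,"rx":0,"ry":0,"rz":0}]'|egrep 'eef|force'
python3 -m jog '[{"grip":1,"x":5,"y":0,"z":3,"rx":0,"ry":0,"rz":0}]'|egrep 'eef|force'
python3 m6.py 147 25 303 173
python3 - <<'E'
from h import *; from plant import *
i=read_camera("side")["frame"][:,:,::-1][80:230,160:310]; cv2.imwrite(f"pics/side17.png",cv2.resize(i,None,fx=4,fy=4,interpolation=cv2.INTER_CUBIC))
E
```

```text
eef_pos: [0.6741, -0.0705, 0.4851]
contact_force: [-0.8, -0.7, -0.1]
eef_pos: [0.6786, -0.0714, 0.4822]
contact_force: [-7.2, 1.6, 14.5]
eef_pos: [0.6835, -0.0723, 0.4799]
contact_force: [-1.3, 0.6, 4.0]
t 15.95 now shaker [[145.33  24.51 306.87]] delta in current tool [ 1.66 -0.49  3.87] rotvec deg tool [ 0.02 -0.17  0.02] force [-1.3  0.6  4. ]
```

View pics/side17.png

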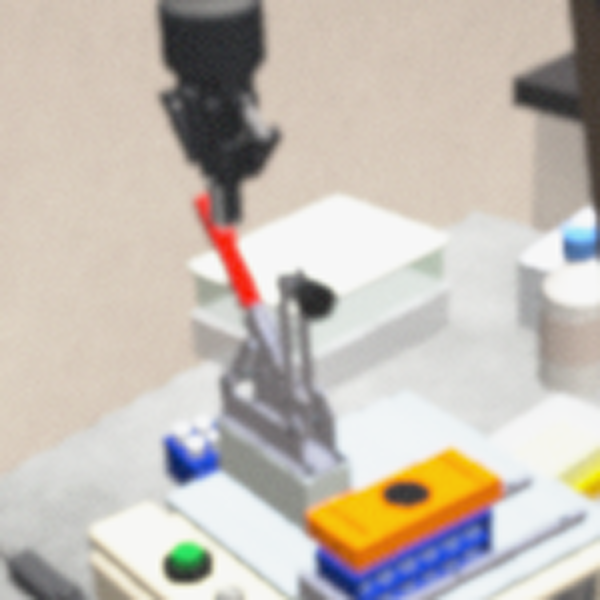

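```bash
python3 -m jog '[{"grip":1,"x":3,"y":0,"z":4,"rx":0,"ry":0,"rz":0},{"grip":1,"x":2,"y":0,"z":5,"rx":0,"ry":0,"rz":0}]'|egrep 'eef|force'
python3 -m jog '[{"grip":1,"x":2,"y":0,"z":6,"rx":0,"ry":0,"rz":0},{"grip":1,"x":1,"y":0,"z":6,"rx":0,"ry":0,"rz":0}]'|egrep 'eef|force'
python3 -m jog '[{"grip":1,"x":1,"y":0,"z":6,"rx":0,"ry":0,"rz":0},{"grip":1,"x":1,"y":0,"z":6,"rx":0,"ry":0,"rz":0}]'|egrep 'eef|force'
python3 m6.py 158 25 244 173
python3 - <<'E'
from h import *; from plant import *
c=read_camera("side"); print(blob(c["frame"],'red',(140,80,330,290))[1])
i=c["frame"][:,:,::-1][80:230,160:310]; cv2.imwrite(f"pics/side18.png",cv2.resize(i,None,fx=4,fy=4,interpolation=cv2.INTER_CUBIC))
E
```

```text
eef_pos: [0.6884, -0.0733, 0.4692]
contact_force: [-1.7, -0.0, 7.4]
eef_pos: [0.6912, -0.0738, 0.4562]
contact_force: [-0.1, -0.1, 0.9]
eef_pos: [0.6928, -0.0741, 0.442]
contact_force: [-0.9, -0.6, -0.1]
t 16.5 now shaker [[153.81  24.59 268.98]] delta in current tool [ 4.25 -0.41 24.97] rotvec deg tool [-0.01  0.13  0.02] force [-0.9 -0.6 -0.1]
[207 139  17  22 101]
```

View pics/side18.png

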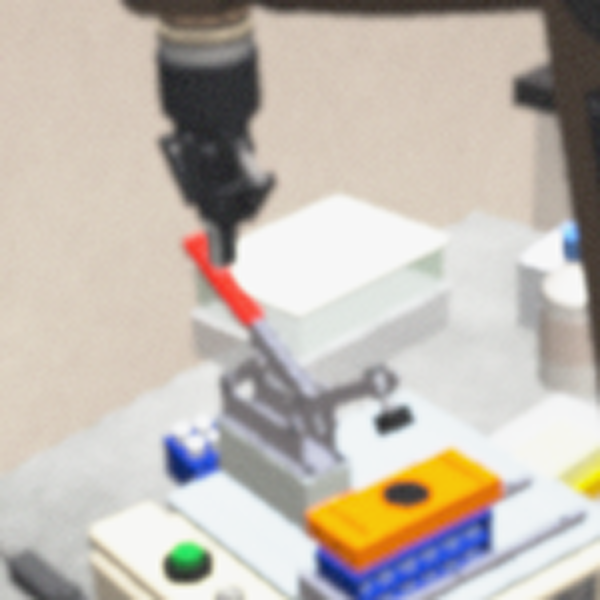

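```bash
python3 -m jog '[{"grip":1,"x":1,"y":0,"z":6,"rx":0,"ry":0,"rz":0},{"grip":1,"x":1,"y":0,"z":6,"rx":0,"ry":0,"rz":0},{"grip":1,"x":1,"y":0,"z":6,"rx":0,"ry":0,"rz":0}]'|egrep 'eef|force'
python3 -m jog '[{"grip":1,"x":1,"y":0,"z":5,"rx":0,"ry":0,"rz":0},{"grip":1,"x":1,"y":0,"z":5,"rx":0,"ry":0,"rz":0}]'|egrep 'eef|force'
python3 -m jog '[{"grip":1,"x":1,"y":0,"z":5,"rx":0,"ry":0,"rz":0},{"grip":1,"x":0.5,"y":0,"z":4,"rx":0,"ry":0,"rz":0}]'|egrep 'eef|force'
python3 m6.py 165 25 199 173
python3 - <<'E'
from h import *; from plant import *
c=read_camera("side"); print(blob(c["frame"],'red',(140,80,330,290))[1])
i=c["frame"][:,:,::-1][80:230,160:310]; cv2.imwrite(f"pics/side19.png",cv2.resize(i,None,fx=4,fy=4,interpolation=cv2.INTER_CUBIC))
E
```

```text
eef_pos: [0.6958, -0.0747, 0.4253]
contact_force: [-0.5, -0.8, 0.0]
eef_pos: [0.6978, -0.0751, 0.4153]
contact_force: [-0.2, 0.1, -0.0]
eef_pos: [0.6994, -0.0754, 0.4067]
contact_force: [-0.4, -0.7, 2.2]
t 17.1333 now shaker [[160.95  24.58 233.75]] delta in current tool [ 4.04 -0.41 34.75] rotvec deg tool [-0.   -0.01  0.02] force [-0.4 -0.7  2.2]
[207 151  18  17  87]
```

View pics/side19.png

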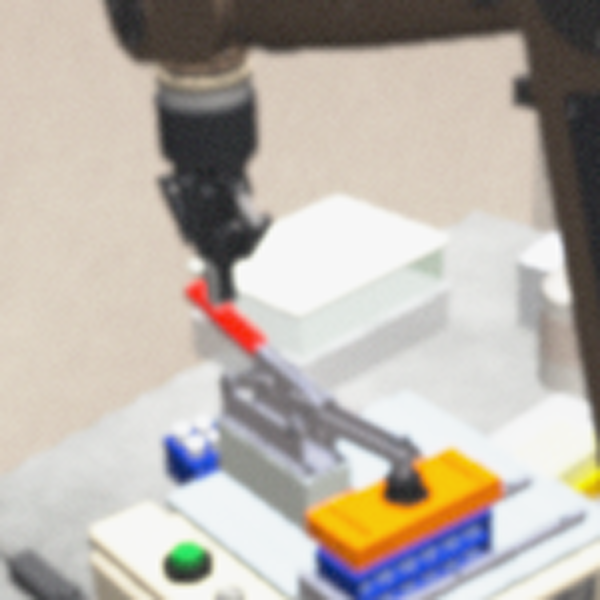

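```bash
python3 -m jog '[{"grip":1,"x":1,"y":0,"z":4,"rx":0,"ry":0,"rz":0},{"grip":1,"x":1,"y":0,"z":4,"rx":0,"ry":0,"rz":0}]'|egrep 'eef|force'
python3 -m jog '[{"grip":1,"x":0.5,"y":0,"z":4,"rx":0,"ry":0,"rz":0},{"grip":1,"x":0.5,"y":0,"z":4,"rx":0,"ry":0,"rz":0}]'|egrep 'eef|force'
python3 -m jog '[{"grip":1,"x":0.5,"y":0,"z":4,"rx":0,"ry":0,"rz":0},{"grip":1,"x":0.5,"y":0,"z":4,"rx":0,"ry":0,"rz":0}]'|egrep 'eef|force'
python3 m6.py 165 25 199 173
```

```text
eef_pos: [0.7009, -0.0757, 0.3999]
contact_force: [-5.2, 0.3, 4.5]
eef_pos: [0.7022, -0.0759, 0.391]
contact_force: [-1.6, -0.6, 0.8]
eef_pos: [0.7033, -0.0762, 0.3819]
contact_force: [0.1, -0.0, -0.2]
t 17.6833 now shaker [[165.15  24.55 208.87]] delta in current tool [-0.16 -0.44  9.87] rotvec deg tool [-0.01 -0.05  0.01] force [ 0.1 -0.  -0.2]
```

```bash
python3 -m jog '[{"grip":1,"x":0,"y":0,"z":3,"rx":0,"ry":0,"rz":0},{"grip":1,"x":0,"y":0,"z":2,"rx":0,"ry":0,"rz":0}]'|egrep 'eef|force'
python3 m6.py 165 25 199 173
python3 - <<'E'
from h import *; from plant import *
c=read_camera("side"); print(blob(c["frame"],'red',(140,80,330,290))[1])
i=c["frame"][:,:,::-1][80:230,160:310]; cv2.imwrite(f"pics/side20.png",cv2.resize(i,None,fx=4,fy=4,interpolation=cv2.INTER_CUBIC))
E
```

```text
eef_pos: [0.7032, -0.0762, 0.3766]
contact_force: [-0.1, -0.2, -1.3]
t 17.85 now shaker [[164.7   24.55 203.63]] delta in current tool [ 0.3  -0.45  4.63] rotvec deg tool [-0.01  0.05  0.02] force [-0.1 -0.2 -1.3]
[208 162  16  12  77]
```

View pics/side20.png

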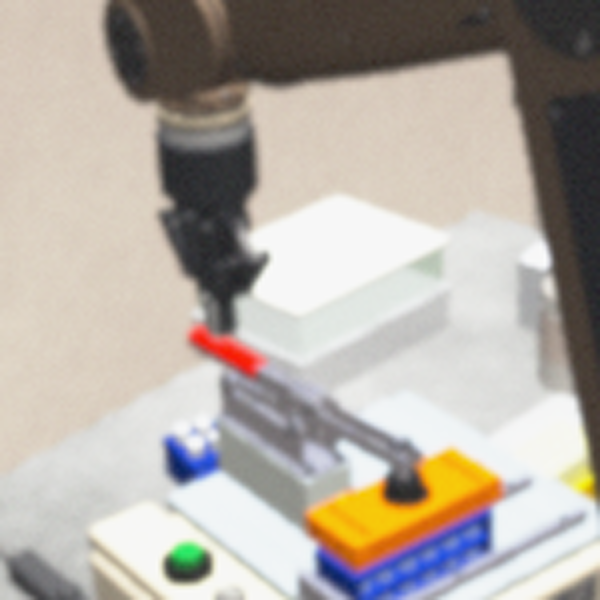

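```bash
python3 -m jog '[{"grip":1,"x":0,"y":0,"z":2.5,"rx":0,"ry":0,"rz":0},{"grip":1,"x":0,"y":0,"z":1,"rx":0,"ry":0,"rz":0}]'|egrep 'eef|force'
python3 -m jog '[{"grip":1,"x":0,"y":0,"z":1,"rx":0,"ry":0,"rz":0},{"grip":1,"x":0,"y":0,"z":1,"rx":0,"ry":0,"rz":0}]'|egrep 'eef|force'
python3 -m jog '[{"grip":1,"x":0,"y":0,"z":1,"rx":0,"ry":0,"rz":0},{"grip":1,"x":0,"y":0,"z":0,"rx":0,"ry":0,"rz":0}]'|egrep 'eef|force'
python3 m6.py 165 25 199 173
```

```text
eef_pos: [0.7032, -0.0762, 0.3742]
contact_force: [0.2, -0.6, -0.7]
eef_pos: [0.7032, -0.0762, 0.3726]
contact_force: [-0.4, -0.1, 0.5]
eef_pos: [0.7032, -0.0762, 0.3721]
contact_force: [-0.4, 0.2, 1.1]
t 18.4 now shaker [[164.97  24.55 199.1 ]] delta in current tool [ 0.03 -0.45  0.1 ] rotvec deg tool [ 0.   -0.03  0.02] force [-0.4  0.2  1.1]
```

```bash
python3 -m jog '[{"grip":1,"x":0,"y":0,"z":1.5,"rx":0,"ry":0,"rz":0},{"grip":1,"x":0,"y":0,"z":0,"rx":0,"ry":0,"rz":0}]'|egrep 'eef|force'
python3 -m jog '[{"grip":1,"x":0,"y":0,"z":-20,"rx":0,"ry":0,"rz":0},{"grip":1,"x":0,"y":0,"z":-30,"rx":0,"ry":0,"rz":0},{"grip":1,"x":-10,"y":-20,"z":-10,"rx":0,"ry":0,"rz":0},{"grip":1,"x":-30,"y":-27,"z":0,"rx":0,"ry":0,"rz":0},{"grip":1,"x":-30,"y":-27,"z":0,"rx":0,"ry":0,"rz":0},{"grip":1,"x":-25,"y":-25,"z":0,"rx":0,"ry":0,"rz":0},{"grip":1,"x":-20,"y":-18,"z":0,"rx":0,"ry":0,"rz":0},{"grip":1,"x":0,"y":0,"z":0,"rx":0,"ry":0,"rz":0}]'|egrep 'eef|force'
python3 m6.py 50 141.5 130 173
python3 - <<'E'
from h import *; from plant import *
p=np.load("p.npy")
c=read_camera("side"); ce,st,_=blob(c["frame"],'red',(140,80,330,290)); print(st,ce,"expected locked",proj(c,S2W(p,[155,25,192])),"if z204",proj(c,S2W(p,[155,25,204])))
i=c["frame"][:,:,::-1][80:260,160:320]; cv2.imwrite(f"pics/side21.png",cv2.resize(i,None,fx=3.3,fy=3.3,interpolation=cv2.INTER_CUBIC))
E
python3 m2.py pics/w21.png
```

```text
eef_pos: [0.7032, -0.0762, 0.3718]
contact_force: [-2.3, -0.2, 4.5]
eef_pos: [0.6105, 0.0646, 0.4301]
contact_force: [0.8, 0.5, 0.5]
t 19.2333 now shaker [[ 46.4  144.98 257.06]] delta in current tool [  3.77   3.68 127.05] rotvec deg tool [-0.08  0.08  0.27] force [0.8 0.5 0.5]
[209 162  15  12  77] [216.20779221 167.36363636] expected locked [[217.27441689 167.76159991]] if z204 [[217.02339199 164.48653763]]
19.3333 [-0.064  0.138  1.703 -0.     1.299  0.128] [0.61247764 0.0616571  0.43024498] tip in shaker [[ 49.4 142.2 257.2]] euler [ 0.9815 -0.1912  0.001 ] [0.5 0.3 0.9]
cam [0.62822965 0.14610657 0.39869968]
```

View pics/side21.png

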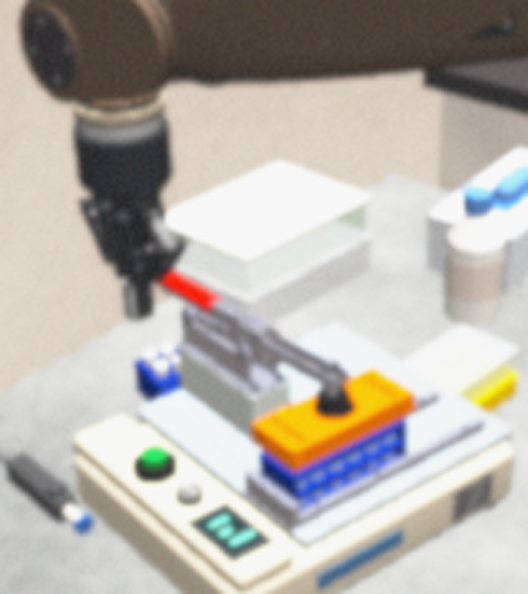

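View pics/w21.png

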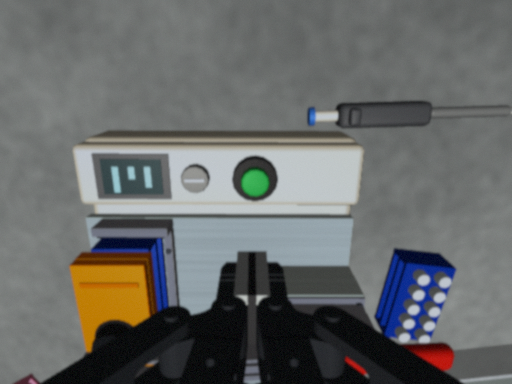

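```bash
python3 - <<'E'
from h import *; from plant import *
p=np.load("p.npy"); c=read_camera("wrist"); ce,st,_=blob(c["frame"],'green'); print(ce,st,W2S(p,atz(c,ce,.112)))
E
python3 m6.py 50 141.5 130 173
python3 -m jog '[{"grip":1,"x":0,"y":0,"z":25,"rx":0,"ry":0,"rz":0},{"grip":1,"x":0,"y":0,"z":35,"rx":0,"ry":0,"rz":0},{"grip":1,"x":0,"y":0,"z":35,"rx":0,"ry":0,"rz":0},{"grip":1,"x":0,"y":0,"z":22,"rx":0,"ry":0,"rz":0},{"grip":1,"x":0,"y":0,"z":10,"rx":0,"ry":0,"rz":0},{"grip":1,"x":0,"y":0,"z":0,"rx":0,"ry":0,"rz":0},{"grip":1,"x":0,"y":0,"z":0,"rx":0,"ry":0,"rz":0}]'|egrep 'eef|force'
python3 m6.py 50 141.5 112 173
```

```text
[253.14221557 180.85479042] [239 167  29  29 668] [[ 51.19061355 143.20961559 112.        ]]
t 19.3833 now shaker [[ 50.07 141.43 257.21]] delta in current tool [-2.0000e-01 -1.2000e-01  1.2721e+02] rotvec deg tool [ 0.02 -0.06  0.04] force [-1.2  0.2  0.6]
eef_pos: [0.6137, 0.06, 0.3034]
contact_force: [0.5, 0.1, -0.0]
t 19.9667 now shaker [[ 50.84 140.84 130.41]] delta in current tool [-0.85 -0.66 18.41] rotvec deg tool [ 0.   -0.03 -0.05] force [ 0.5  0.1 -0. ]
```

```bash
python3 -m jog '[{"grip":1,"x":0,"y":-1,"z":7,"rx":0,"ry":0,"rz":0},{"grip":1,"x":0,"y":0,"z":7,"rx":0,"ry":0,"rz":0}]'|egrep 'eef|force'
python3 -m jog '[{"grip":1,"x":0,"y":0,"z":4,"rx":0,"ry":0,"rz":0},{"grip":1,"x":0,"y":0,"z":2,"rx":0,"ry":0,"rz":0}]'|egrep 'eef|force'
python3 -m jog '[{"grip":1,"x":0,"y":0,"z":2,"rx":0,"ry":0,"rz":0},{"grip":1,"x":0,"y":0,"z":2,"rx":0,"ry":0,"rz":0}]'|egrep 'eef|force'
python3 -m jog '[{"grip":1,"x":0,"y":0,"z":1,"rx":0,"ry":0,"rz":0},{"grip":1,"x":0,"y":0,"z":1,"rx":0,"ry":0,"rz":0}]'|egrep 'eef|force'
python3 m6.py 50 141.5 106 173
```

```text
eef_pos: [0.6144, 0.0616, 0.2917]
contact_force: [0.3, -0.3, 0.3]
eef_pos: [0.6133, 0.0618, 0.2834]
contact_force: [0.4, -1.0, 2.7]
eef_pos: [0.6134, 0.0618, 0.2801]
contact_force: [-1.7, -0.7, 4.1]
eef_pos: [0.6136, 0.0618, 0.2793]
contact_force: [-5.1, -0.5, 14.5]
t 20.6333 now shaker [[ 50.35 142.6  106.33]] delta in current tool [-0.35  1.1   0.33] rotvec deg tool [ 0.01 -0.04  0.04] force [-5.1 -0.5 14.5]
```

```bash
python3 -m jog '[{"grip":1,"x":0,"y":0,"z":1,"rx":0,"ry":0,"rz":0},{"grip":1,"x":0,"y":0,"z":0,"rx":0,"ry":0,"rz":0}]'|egrep 'eef|force'
python3 -m jog '[{"grip":1,"x":0,"y":0,"z":-10,"rx":0,"ry":0,"rz":0},{"grip":1,"x":0,"y":0,"z":-25,"rx":0,"ry":0,"rz":0},{"grip":1,"x":0,"y":0,"z":-40,"rx":0,"ry":0,"rz":0},{"grip":1,"x":0,"y":0,"z":-40,"rx":0,"ry":0,"rz":0},{"grip":1,"x":0,"y":0,"z":-25,"rx":0,"ry":0,"rz":0},{"grip":1,"x":0,"y":0,"z":0,"rx":0,"ry":0,"rz":0},{"grip":1,"x":0,"y":0,"z":0,"rx":0,"ry":0,"rz":0}]'|egrep 'eef|force|time'
python3 m2.py pics/w22.png; python3 - <<'E'
from h import *; from plant import *
p=np.load("p.npy")
c=read_camera("side"); ce,st,_=blob(c["frame"],'red',(140,80,330,290)); print(ce)
print("green",blob(c["frame"],'green',(140,120,330,290))[0])
i=c["frame"][:,:,::-1][100:280,160:330]; cv2.imwrite(f"pics/side22.png",cv2.resize(i,None,fx=3.3,fy=3.3,interpolation=cv2.INTER_CUBIC))
i=read_camera("top")["frame"]; cv2.imwrite("pics/top22.png",i[:,:,::-1])
E
```

```text
eef_pos: [0.6136, 0.0619, 0.2793]
contact_force: [-6.3, -0.5, 13.4]
time: 21.38
eef_pos: [0.6132, 0.0619, 0.4183]
contact_force: [-0.2, -0.6, -1.1]
21.4333 [-0.064  0.15   1.717  0.     1.275  0.13 ] [0.61283384 0.06185244 0.41573363] tip in shaker [[ 49.5 142.5 242.7]] euler [ 9.812e-01 -1.930e-01 -1.000e-04] [-0.  -0.6 -0.1]
cam [0.63020746 0.14506439 0.38689271]
[217.6875   168.109375]
green [206.46341463 218.7804878 ]
```

View pics/side22.png

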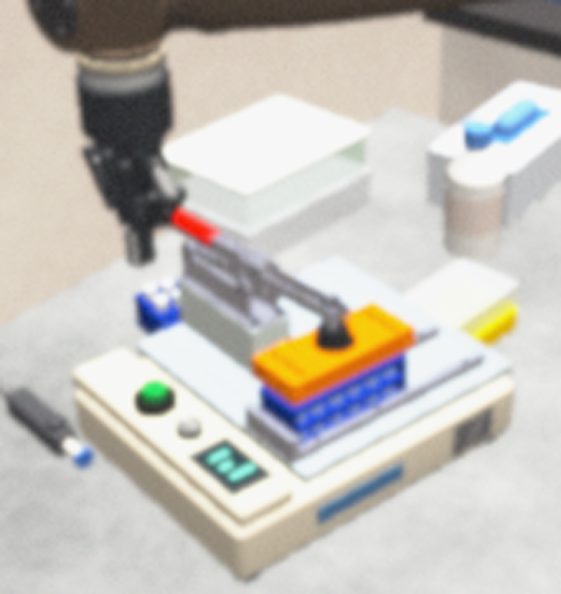

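View pics/top22.png

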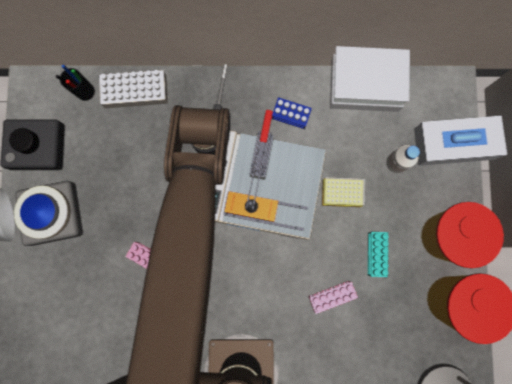

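Everything is in place: the key is back up (its side-view pixel is where it started), the handle is level, the pad is on the cover, the gripper is clear, and the other objects have not moved. I'm handing the job in.

```bash
python3 -c "
from plant import *
print(get_state()['contact_force']); print(sign_off())"
```

```text
[ 0.18955914 -0.52477036 -0.57225169]
the job is handed in; nothing more can be done
None
```

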